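# Fit the crank to the hand mill and grind two turns

## Robot

A 7-joint arm with a two-finger parallel gripper is mounted at the origin on a cart in front of the work surface, level with it; the furniture and walls round the work are solid. World frame = base frame: x ahead of the robot, y to its left, z up, the work surface at z = 0. Lengths are in m, angles in degrees, forces in N, time in s.
With the tool pointing down it reaches from about 0.4 to 0.9 m from the base axis. Payload 5.6 kg.
Tool frame: the origin (TCP) lies at the very end of the fingers, on their centre line; the grasp point (between the pads) lies 19 mm behind it; z points along the fingers, y is the direction in which the jaws open and shut (so a half turn about z gives the same grasp; the last joint's range is limited). The gripper opens to 92 mm and grips with 3 to 60 N. Pads are 20 mm wide; open, the fingers measure 128 mm over their backs; the gripper's body (75 mm by 189 mm) begins 69 mm behind the grasp point.
Start: joints at [64.458, 26.786, -0.665, 91.828, 0.344, 61.387, -3.226], TCP at [0.255, -0.598, 0.215] pointing down, gripper open.
Joint ranges: [-144.91, 144.91], [-17.63, 115.5], [-89.93, 88.59], [15.96, 139.68], [-74.01, 254.01], [8.47, 105.57], [-167.45, 167.45]. Speed limits (degrees/s): [147.25, 147.25, 180, 180, 180, 180, 180].

## Interface

Orientations are given as [roll, pitch, yaw] about the fixed x, y, z axes, in that order (R = Rz(yaw) Ry(pitch) Rx(roll)).
In Python, from station import r gives the robot as it stands.
- The arm moves only by the tool apply_moves, never from a script. Its argument "moves" is one flat list of numbers, 7 for each row, row after row: the shift along the tool's x, y, z in cm, then the turn, a rotation vector about the tool's x, y, z in rad, then the finger opening in cm, from 0 to 9.19. In form: [dx, dy, dz, rx, ry, rz, grip, dx, dy, dz, rx, ry, rz, grip, ...]. A call has 1 to 5 rows; each row shifts and turns the commanded pose from where the row before left it, along the tool's axes as they then stand; what a row does not reach is not made up. A row lasts 1/12 s, in which the tool goes at most 41.7 mm and 7.16 degrees, less where a joint would pass 70% of its speed; a pose out of reach is approached as far as the arm can. A call with a gripper value outside its range is refused whole. The fingers move at their own pace and stop on an object; the grip force is fixed at half the most. Time passes only in rows, so rows that do not move let the fingers close. It gives the time, the measured TCP pose, the force and the opening at its end, in the units of the state.
- r.get_state(): the state, without advancing time (a new reading comes with each control period).
- r.snapshot(name): name is "scene" or "top"; returns a dict with "image" (384x512x3 uint8, red, green, blue), "z_map" (384x512 float32, m along the optical axis (not along the pixel's ray), 0 where there is no reading), "fx", "fy", "cx", "cy" (pixels), "xyz" and "orientation" of the camera in the world. Camera axes: x right, y down, z forward; pixel columns grow to the right and rows downward; lengths in m; the calibration is good to about 2 mm. A picture is of the moment at which its call begins.
- r.close_job(): hands the job in, once; it reports no verdict.
Trained networks look in a picture, given as the dict that the camera call returned (one of the last four; its "shot" number tells which), for a name from the list of things; names that differ only in an ending like _2 or _b are one class to them, and where a whole thing is asked for, a point or a joint stands for the part that bears it (a point fixed in the world has none). Each returns a list of dicts, best first, with "confidence" (0 to 1); they miss things now and then, are a little off and sometimes report something else, mostly with a low value. They report only what shows in the picture. A call takes as long as a camera call.
- r.spot_in(picture, label): "centre" ([column, row] in pixels, amid what is visible of it).
- r.cut_out(picture, label): "pixels" (384x512 bool, what is visible of it) and "centre" ([column, row] in pixels, amid what is visible of it).
- r.tip_of(picture, label): "centre" ([column, row] in pixels: a listed point, or the origin of a listed thing).
The state is a dict: "time_s": time; "joint_positions": joint angles; "qd": joint speeds; "tau": joint torques, N m; "position": TCP position; "orientation": TCP orientation; "ft_force": force on the tool from outside, world axes, zero at the start; "wrist_torque": the same for the moment, N m; "grip_width": opening from 0.0 (shut) to 1.0 (fully open).
Only numpy, scipy, OpenCV 4.12 (cv2) and the standard library are available. Lean on these libraries where they do the work, as an engineer would, in place of code of your own. Each camera call takes 0.05 s, during which the arm holds its last target.

## Task

Get the coffee mill going: set its loose crank fully down on the square shaft on top of the mill, then take the crank by its wooden knob and wind it two full turns clockwise (seen from above). Once in every turn it goes stiff and then springs free: lead it through at a calm, steady speed and keep hold of the knob there, so that the crank is neither flung ahead nor kicks back. Then let go, leaving the crank seated and at rest, and do not disturb the jars and the jug.

Things in the scene. Friction and masses are not known exactly. Their poses are not given: they have to be found in the camera images.
- mill: Hand coffee mill on a suction foot (cannot move): round, 116 mm across the foot, 86 mm across the dark wooden belly; its steel dome ends 106 mm up. A spring barrel with black cap sticks out 80 mm from the axis along the mill's +y, 68 mm up. Origin: centre of the underside, on a wooden board 15 mm thick. z up. The square shaft stands on its vertical centre line.
- shaft_seat (a point): On the shaft's axis, at the shoulder where the crank's hub comes to rest, 110 mm above the mill's origin; turns with the shaft. Above it the steel shaft: 16 mm square for 14 mm, then tapering to 9 mm square over 12 mm more, so a socket about 3 mm or 10 degrees off still finds its way. z up; x, y square to the shaft's flats, parallel to the mill's at joint value 0.
- mill_shaft (a joint): Turn of the shaft, rad, growing clockwise from above, no stops; starts within 0.6 of 0. Friction 0.16 N m. Stiff place once a turn at 3.14, 9.42: a spring resists with up to about 0.4 N m over the 2 rad before it and pushes ahead as much over the 2 rad after it; let go there, the crank springs away. Within 1 rad of 0, 6.28, 12.57 it stays where left.
- crank: Loose steel crank, 0.22 kg, flat on the board, knob up. Origin: centre of the hub's underside, the mouth of a blind square socket 17.2 mm wide, 28 mm deep, square to the crank's x and y. Hub 32 x 32 x 32 mm plus a 6 mm cap; hold it by its +-y faces. Flat arm 18 x 9 mm along +x, level with the underside. Fits the shaft in any of four directions; seated, its origin is at shaft_seat.
- knob_grip (a point): Middle of the crank's wooden knob, held for winding: upright, 27 mm across, 42 mm high, from 12 to 54 mm above the hub's underside. This point is 75 mm from the hub's centre along the crank's +x, 35 mm above the underside. The knob turns freely on its pin, so the hand need not turn as it goes round the circle of 75 mm radius.
- yellow_jar: Spice jar with yellow lid, 49 mm across, 98 mm high, on the back of the board; leave alone. Origin: centre of its underside.
- red_jar: Spice jar with red lid, 43 mm across, 101 mm high, on the right; leave alone. Origin: centre of its underside.
- blue_jar: Spice jar with blue lid, 60 mm across, 110 mm high, on the left; leave alone. Origin: centre of its underside.
- jug: Glass measuring jug, 136 x 110 mm, 114 mm high, on the left; leave alone. Origin: centre of its underside.

How it is judged:
By the outcome, as a careful person would: the job done as asked, in the order asked, and still so for the second after the job is handed in, with the robot touching nothing.
It also fails if it takes over 72 s, if anything falls off the work surface, if the arm or the gripper's body presses on something with over 40 N, if the wrist force passes 120 N, or if a joint passes its speed limit or range.

## Working session

There is one attempt and no reset: what is moved stays moved. The work goes in short steps, Python scripts to look and compute and a tool call to move; the robot and the scene stay as the last step left them, time stands still between calls to the robot, and variables do not carry over. Pictures are saved under pics/ and viewed, and the job is handed in when it is done.

Besides the shell and the picture viewer there is one more tool, called after ">>>" in YAML: its name, and indented under it one key for each argument. apply_moves: Moves the arm, as the interface text tells. Its arguments: {"type":"object","properties":{"moves":{"type":"array"}},"required":["moves"]}

```bash
ls; mkdir -p pics; cat > h.py <<'E'
from station import r
import numpy as np, cv2
from scipy.spatial.transform import Rotation as R
def save(p,n): cv2.imwrite('pics/'+n,cv2.cvtColor(p['image'],cv2.COLOR_RGB2BGR))
def camR(p):
    return R.from_euler('xyz',p['orientation'],degrees=True).as_matrix()
def w(p,u,v,z=None):
    u=np.asarray(u,float);v=np.asarray(v,float)
    if z is None: z=p['z_map'][v.astype(int),u.astype(int)]
    c=np.stack([(u-p['cx'])/p['fx']*z,(v-p['cy'])/p['fy']*z,z*np.ones_like(u)],-1)
    return c@camR(p).T+np.array(p['xyz'])
def ray(p,u,v,Z):
    d=camR(p)@np.array([(u-p['cx'])/p['fx'],(v-p['cy'])/p['fy'],1.])
    o=np.array(p['xyz']); return o+d*(Z-o[2])/d[2]
E
python3 - <<'E'
from h import *
for n in ['scene','top']:
    p=r.snapshot(n); save(p,n+'0.png'); print(n,p['xyz'],p['orientation'],p['fx'],p['cx'],p['cy'])
    for l in ['mill','shaft_seat','crank','knob_grip','yellow_jar','red_jar','blue_jar','jug']:
        t=r.tip_of(p,l)[:2]; c=r.spot_in(p,l)[:2]
        print(l,[(np.round(x['centre'],1),round(x['confidence'],2)) for x in t],[(np.round(x['centre'],1),round(x['confidence'],2),np.round(w(p,*x['centre']),3)) for x in c])
print(r.get_state())
E
```

```text
pics
scene [-0.82938162  0.24462041  1.14499723] [-126.82763139   -0.59741619 -101.58122318] 490.4781394486654 257.7217684576496 197.4072123537457
mill [(array([306.9, 214.4]), 0.41)] []
shaft_seat [] []
crank [(array([194.2, 230.5]), 0.82)] [(array([197.9, 225.7]), 0.52, array([0.489, 0.175, 0.042]))]
knob_grip [(array([206.4, 212.8]), 0.78)] [(array([201.6, 222.9]), 0.81, array([0.536, 0.159, 0.014])), (array([370. , 200.6]), 0.73, array([ 0.503, -0.465,  0.051]))]
yellow_jar [(array([246.4, 205.5]), 0.62)] [(array([250.7, 193.8]), 0.64, array([ 0.603, -0.034,  0.069]))]
red_jar [(array([372.5, 210.4]), 0.73)] [(array([374.2, 198.9]), 0.54, array([ 0.496, -0.477,  0.062]))]
blue_jar [(array([127.6, 250.4]), 0.92)] [(array([124. , 236.7]), 0.95, array([0.44 , 0.42 , 0.075]))]
jug [(array([122.9, 218.9]), 0.87)] [(array([122.5, 203.4]), 0.57, array([0.592, 0.424, 0.098]))]
top [ 0.34396505 -0.01844204  1.47780502] [-172.34490885   -1.26799925  -89.32132013] 381.0800567820046 255.90333158748197 194.0536902181808
mill [(array([298.7, 207.8]), 0.88)] [(array([299.2, 208.3]), 0.72, array
[... 1026 characters left out ...]
 0.097]))]
{'time_s': 1.7, 'joint_positions': array([64.45718218, 26.78836342, -0.66431783, 91.82725436,  0.34472967,
       61.38774136, -3.2243784 ]), 'qd': array([ 0.00690263, -0.01262478,  0.08554197, -0.01570563, -0.01460118,
        0.0034813 , -0.04493445]), 'tau': array([-4.58380691e-04, -5.20413172e+01, -1.21145463e-02, -2.44053179e+01,
       -5.65452268e-02,  1.13679824e-02,  2.70189213e-05]), 'position': array([ 0.25475479, -0.59800093,  0.21456805]), 'orientation': array([-1.79998801e+02,  3.29954642e-03,  2.30765591e+01]), 'ft_force': array([-1.20800306, -0.22725334,  0.04333582]), 'wrist_torque': array([-0.01931619, -0.03623344, -0.02689405]), 'grip_width': 0.9997749039733999}
```

```bash
python3 - <<'E'
import cv2
a=cv2.imread('pics/top0.png');b=cv2.imread('pics/scene0.png')
cv2.imwrite('pics/t0z.png',cv2.resize(a[130:250,100:400],None,fx=2.6,fy=2.6,interpolation=cv2.INTER_CUBIC))
cv2.imwrite('pics/t0crank.png',cv2.resize(a[165:235,160:240],None,fx=8,fy=8,interpolation=cv2.INTER_CUBIC))
cv2.imwrite('pics/t0mill.png',cv2.resize(a[165:245,260:340],None,fx=7,fy=7,interpolation=cv2.INTER_CUBIC))
cv2.imwrite('pics/s0z.png',cv2.resize(b[130:290,90:400],None,fx=2.5,fy=2.5,interpolation=cv2.INTER_CUBIC))
E
```

```text
(no output)
```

View pics/t0z.png

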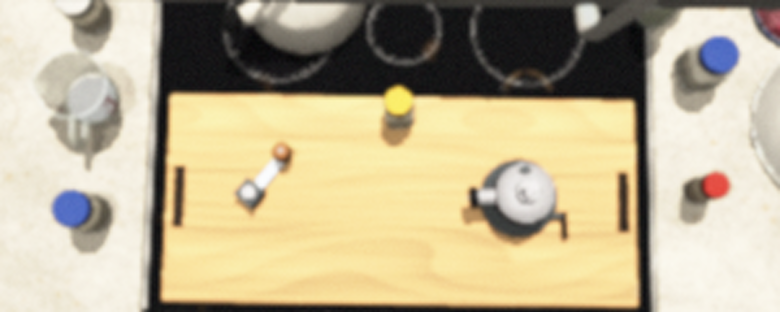

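View pics/t0crank.png

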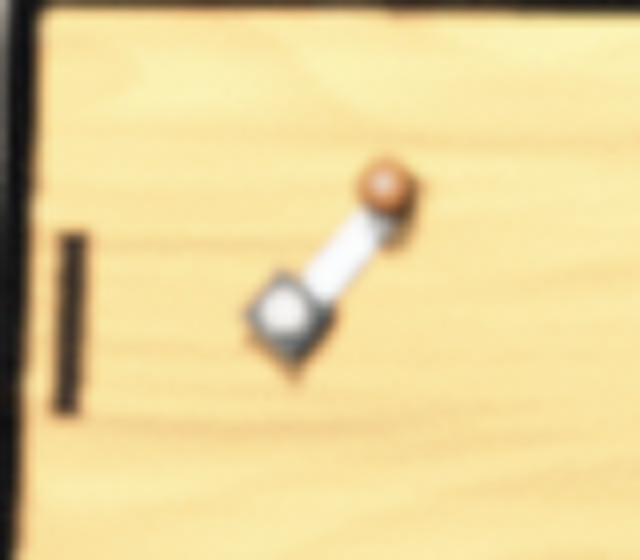

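View pics/t0mill.png

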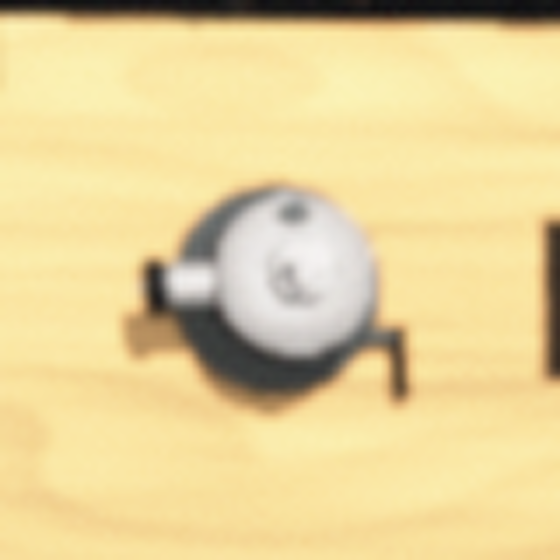

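View pics/s0z.png

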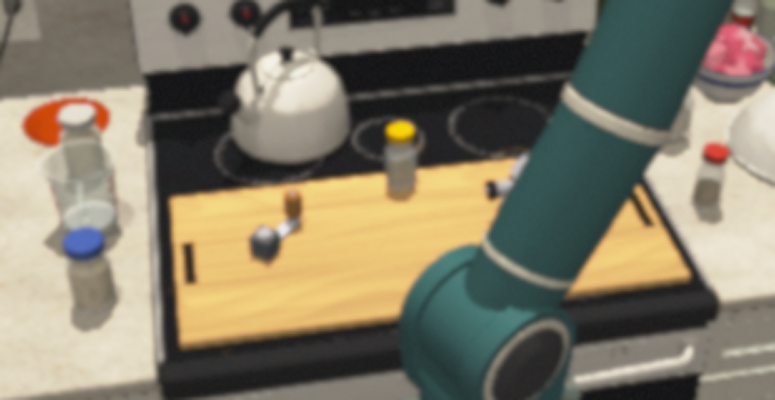

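```bash
python3 - <<'E'
from h import *
p=r.snapshot('top')
print('hub cap',ray(p,195.6,204.1,.053),'knob top',ray(p,208.3,187.9,.069))
us,vs=np.meshgrid(np.arange(512),np.arange(384))
P=w(p,us.ravel(),vs.ravel()).reshape(384,512,3)
np.set_printoptions(linewidth=200,precision=0,suppress=True)
print('crank z mm');print(P[182:214,186:216,2].__mul__(1000).round().astype(int))
print('mill z');print((P[190:224,278:320,2]*1000).round().astype(int))
np.save('P0.npy',P)
for l in ['crank','mill']:
    for c in r.cut_out(p,l)[:1]:
        m=c['pixels']; print(l,m.sum(),c['confidence'],np.argwhere(m).min(0),np.argwhere(m).max(0))
E
```

```text
hub cap [0.49454883 0.17782329 0.053     ] knob top [0.55424021 0.13041911 0.069     ]
crank z mm
[[  14   16   21   21   10   11   17   19   16   12   13   17   16   16   12   18   17   13   15   14   17   13   15   12   16   12   14   10   13   14]
 [  12   15   19   16   13   18   10   12    4   19   17   15   16   18   17   12   15   16   13   15   18   14   15   10   19   10   17   15   16   15]
 [  15   14   11   11   10   15   14   14   14   20   17    9   15   20   14   12   12   16   18   15   14   16   13   14   10   14   11   11   12   21]
 [  10   12   13   18   18   11   16   16   20   16   13   18   11   15   19   17   13   15   12   14   61   66   70   14   10   16   17   12   12   15]
 [  14   14   20   12   10    8   11   11   12   16   10   19   15   17   13   21   13   15   11   65   71   69   69   69   54   14    9   17   15   16]
 [  19   14   16   17    8   17   13   17   15    7   18   17   11   13   14   12   15   10   65   69   68   68   67   67   69   15   19   17   14   15]
 [  15   14   13   16   17   15   14   10   14   17   15   16   11   14   15   10   
[... 3425 characters left out ...]
 17   17]
 [   9   20   17   17   22   18   16   19   18   16   20   12   18   14    8   18   13   11   13   13   18    8   18   17   13   12   12   13    9   10]
 [  17   17   14   14    4   14   20   16   14   14   17   14   15   18   13   10   13    9   15    8   16   11   17   12   17   11   13   15   13   19]
 [  13   21   18   11   16    5   10   15   16   13   13   14   17   12   15   11   12   17   18    9   12   13    6   15   11   19   14   17   16   18]]
mill z
[[16 15 15 ... 17 16 13]
 [16 16  9 ... 18 20 17]
 [17 14 12 ... 13 14 14]
 ...
 [16 15 12 ... 39 12 19]
 [17 14 14 ... 15 18 13]
 [14  9 11 ... 11 17 10]]
crank 224 0.62 [184 190] [209 211]
mill 770 0.8 [192 279] [221 317]
```

```bash
python3 - <<'E'
from h import *
np.set_printoptions(linewidth=220,precision=4,suppress=True)
ps=[r.snapshot('top') for _ in range(4)]
us,vs=np.meshgrid(np.arange(512),np.arange(384))
p=ps[0]; p['z_map']=np.median([q['z_map'] for q in ps],0)
P=w(p,us.ravel(),vs.ravel()).reshape(384,512,3)
def sel(r0,r1,c0,c1,a,b):
    Q=P[r0:r1,c0:c1].reshape(-1,3); return Q[(Q[:,2]>a)&(Q[:,2]<b)]
kn=sel(182,194,202,214,.06,.08); print('knob',len(kn),kn.mean(0), cv2.minEnclosingCircle(kn[:,:2].astype(np.float32)))
hb=sel(196,214,186,203,.04,.06); print('hub',len(hb),hb.mean(0))
print(cv2.minAreaRect((hb[:,:2]*1000).astype(np.float32)))
ar=sel(185,204,196,212,.02,.03); print('arm',len(ar)); 
l=cv2.fitLine((ar[:,:2]*1000).astype(np.float32),cv2.DIST_HUBER,0,.01,.01).ravel();print(l,np.degrees(np.arctan2(l[1],l[0])))
d=kn.mean(0)-hb.mean(0);print(d,np.hypot(*d[:2]),np.degrees(np.arctan2(d[1],d[0])))
ar3=sel(185,204,196,212,.02,.03)
sh=sel(190,224,285,320,.13,.17);print('shaft',len(sh),sh.mean(0))
print((P[192:216,290:314,2]*1000).round().astype(int))
dm=sel(185,235,278,325,.09,.2);print('dome',len(dm),cv2.minEnclosingCircle((dm[:,:2]*1000).astype(np.float32)))
bl=sel(185,235,255,292,.04,.13);print('barrel');print(bl[np.argsort(-bl[:,1])][:12])
a=p['image'].copy();a=np.mean([q['image'] for q in ps],0).astype(np.uint8)
cv2.imwrite('pics/m1.png',cv2.resize(a[185:230,275:325,::-1],None,fx=12,fy=12,interpolation=cv2.INTER_CUBIC))
E
```

```text
knob 39 [0.5537 0.135  0.0663] ((0.5539425611495972, 0.13521891832351685), 0.012853792868554592)
hub 74 [0.4952 0.1812 0.0481]
((495.50396728515625, 182.12054443359375), (31.887657165527344, 31.38665199279785), 54.022705078125)
arm 57
[  0.7503  -0.6611 526.5867 157.025 ] -41.386395
[ 0.0586 -0.0462  0.0182] 0.07456571135704072 -38.2421914762693
shaft 23 [ 0.4936 -0.2106  0.1446]
[[ 16  14  16  16  27  27  29  29  30  30  30  29  31  17  14  14  13  15  14  15  15  17  17  12]
 [ 17  17  30  30  29  29  31  30 100 103 103 105 104 103 101  29  17  13  15  18  14  15  15  15]
 [ 28  28  30  32  34  32 100 102 102 107 114 112 114 109 105 106 105  25  14  15  14  14  14  13]
 [ 29  28  31  32  87 108 105 107 107 111 114 116 116 111 109 109 106 105 101  17  17  15  16  13]
 [ 31  29  34 101 105 105 109 107 107 114 112 115 117 111 109 109 109 108 107 102  17  17  15  16]
 [ 32  37  92 103 105 107 110 113 114 114 114 113 112 114 113 111 108 110 107 106 104  19  16  16]
 [ 34  37 104 110 107 110 110 110 115 115 115 116 113 114 114 111 112 112 109 108 105 101  14  14]
 [ 35 101 105 108 109 11
[... 1362 characters left out ...]
 [ 37  39  39  84  93 105 105 107 108 106 106 105 107 110 109 109 108 110 101  30  32  30  33  32]
 [ 32  35  36  39  82  91 100 105 105 107 107 106 105 106 105 103 102  98  30  34  31  28  29  32]
 [ 33  33  33  39  40  41  88  91 101 100 103 103 104 103 103 101  89  33  33  29  27  17  14  14]]
dome 484 ((495.4471130371094, -193.65255737304688), 59.93155288696289)
barrel
[[ 0.492  -0.1324  0.0864]
 [ 0.4846 -0.1324  0.0865]
 [ 0.4887 -0.1327  0.0834]
 [ 0.4947 -0.1352  0.0965]
 [ 0.4874 -0.1353  0.096 ]
 [ 0.4913 -0.1355  0.0934]
 [ 0.484  -0.1355  0.0937]
 [ 0.4804 -0.1356  0.0923]
 [ 0.499  -0.1357  0.0904]
 [ 0.4773 -0.1361  0.0868]
 [ 0.5036 -0.1363  0.083 ]
 [ 0.4908 -0.1387  0.0988]]
```

View pics/m1.png

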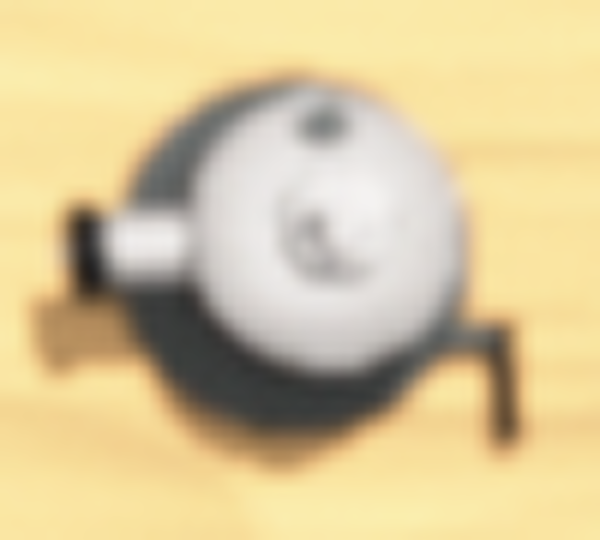

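```bash
cat > fit.py <<'E'
from h import *
from scipy.optimize import minimize
def avg(n,k=6):
    ps=[r.snapshot(n) for _ in range(k)]
    p=ps[-1]; st=np.array([q['z_map'] for q in ps]); st[(st<.3)|(st>3)]=np.nan
    p['z_map']=np.nanmedian(st,0); p['image']=np.mean([q['image'] for q in ps],0).astype(np.uint8)
    return p
def crank_in(x,y,z):  # crank frame
    hub=(abs(x)<.016)&(abs(y)<.016)&(z>0)&(z<.032)
    cap=(x*x+y*y<.0125**2)&(z>=0)&(z<.038)
    arm=(x>0)&(x<.084)&(abs(y)<.009)&(z>0)&(z<.009)
    kn=((x-.075)**2+y*y<.0135**2)&(z>.012)&(z<.054)
    return hub|cap|arm|kn
def shaft_in(x,y,z): # shaft frame, z from shoulder
    h=np.where(z<.014,.008,.008-.0035*(z-.014)/.012)
    return (abs(x)<h)&(abs(y)<h)&(z>0)&(z<.026)
def render(p,box,pose,inside,zlo,zhi,z0,floor,off=0.0,ss=3,dz=.0015):
    """depth along axis per pixel"""
    r0,r1,c0,c1=box
    s=(np.arange(ss)+.5)/ss-.5
    v,u,dv,du=np.meshgrid(np.arange(r0,r1),np.arange(c0,c1),s,s,indexing='ij')
    Rm=camR(p); o=np.array(p['xyz'])
    d=np.stack([(u+du+off-p['cx'])/p['fx'],(v+dv+off-p['cy'])/p['fy'],np.ones_like(du)],-1)@Rm.T
    Z=np.full(u.shape,np.nan); c,sn=np.cos(pose[2]),np.sin(pose[2])
    for z in np.arange(zhi,zlo,-dz):
        t=(z-o[2])/d[...,2]; X=o[0]+d[...,0]*t-pose[0]; Y=o[1]+d[...,1]*t-pose[1]
        m=inside(c*X+sn*Y,-sn*X+c*Y,z-z0)&np.isnan(Z)
        Z[m]=z
    Z[np.isnan(Z)]=floor
    return np.median(Z.reshape(*Z.shape[:2],-1),2), Z.reshape(*Z.shape[:2],-1).mean(2)
def zimg(p,box):
    r0,r1,c0,c1=box
    v,u=np.mgrid[r0:r1,c0:c1]
    return w(p,u.ravel(),v.ravel()).reshape(r1-r0,c1-c0,3)[...,2]
E
cat > fc.py <<'E'
from fit import *
p=avg('top'); box=(178,218,182,220); M=zimg(p,box)
import pickle; pickle.dump(p,open('p1.pkl','wb'))
def cost(q):
    a,b=render(p,box,(q[0]/1000,q[1]/1000,q[2]),crank_in,.015,.0705,.015,.015)
    e=np.minimum(abs(b-M),.02); return np.nanmean(e)*1000
best=None
for a0 in (-36,-40,-44):
    s=minimize(cost,[495,181,np.radians(a0)],method='Nelder-Mead',options=dict(initial_simplex=np.array([[494,180,np.radians(a0)],[497,180,np.radians(a0)],[494,183,np.radians(a0)],[494,180,np.radians(a0+4)]]),xatol=.02,fatol=1e-4))
    print(s.x[:2],np.degrees(s.x[2]),s.fun)
E
python3 fc.py
```

```text
[495.59548777 181.92447479] -38.692691015368986 1.5580365534097051
[495.60129845 181.91183783] -38.69263249701452 1.5561725183219859
[495.59316062 181.89303972] -38.69613148699732 1.5569287839960326
```

```bash
cat > fm.py <<'E'
from fit import *
import sys,pickle
def mill_in(x,y,z):
    rr=x*x+y*y
    return shaft_in(x,y,z)|((rr<.016**2)&(z<=0))|((z<-.006-.018*rr/.0016)&(rr<.042**2))
def fitm(p,box,x0=(494,-209)):
    M=zimg(p,box)
    def cost(q):
        a,b=render(p,box,(q[0]/1000,q[1]/1000,q[2]),mill_in,.09,.1525,.125,.06)
        e=np.minimum(abs(b-M),.012); return np.nanmean(e)*1000
    for a0 in (-40,-25,-10,5,20,35):
        a=np.radians(a0)
        s=minimize(cost,[x0[0],x0[1],a],method='Nelder-Mead',options=dict(initial_simplex=np.array([[x0[0]-2,x0[1]-2,a],[x0[0]+2,x0[1]-2,a],[x0[0]-2,x0[1]+2,a],[x0[0],x0[1],a+.15]]),xatol=.02,fatol=1e-4))
        print(s.x[:2].round(2),round(np.degrees(s.x[2]),1),round(s.fun,4))
if __name__=='__main__':
    p=pickle.load(open('p1.pkl','rb'))
    fitm(p,(193,213,291,313))
E
python3 fm.py
python3 - <<'E'
from h import *
import pickle
p=pickle.load(open('p1.pkl','rb'))
# barrel axis: points z>.06 with y>-.165
v,u=np.mgrid[190:225,262:300]
P=w(p,u.ravel(),v.ravel()); m=(P[:,2]>.07)&(P[:,1]>-.168)&(P[:,2]<.11)
Q=P[m]; print(len(Q),Q.min(0),Q.max(0),Q.mean(0))
for a,b in ((-.168,-.155),(-.155,-.145),(-.145,-.128)):
    q=Q[(Q[:,1]>a)&(Q[:,1]<=b)]; print(a,len(q),q.mean(0),q.min(0)[0],q.max(0)[0])
E
```

```text
[ 496.03 -212.73] -55.8 4.009
[ 496.3  -212.18] -22.8 4.1635
[ 496.04 -212.77] -1.2 4.1268
[ 495.75 -212.38] 27.2 4.0187
[ 495.53 -212.91] 28.1 4.0303
[ 495.66 -212.27] 35.1 4.0205
65 [ 0.47415868 -0.16534346  0.08150467] [ 0.50366745 -0.13238292  0.09904597] [ 0.48925129 -0.14816207  0.09246721]
-0.168 18 [ 0.48997142 -0.16125075  0.09248008] 0.4808321333869664 0.49949115841802005
-0.155 19 [ 0.48905184 -0.14998051  0.09330211] 0.4771052138724416 0.4993957024622402
-0.145 28 [ 0.4889237  -0.13851397  0.09189239] 0.4741586803494106 0.503667452827272
```

```bash
cat > plan.py <<'E'
from h import *
def plan(wps,grip,start=None,v=0.036,wmax=0.118,show=True):
    """wps: list of (x,y,z,yaw_deg[,v]) tool down; prints rows. grip in cm"""
    if start is None:
        s=r.get_state(); start=(np.array(s['position']),R.from_euler('xyz',s['orientation'],degrees=True))
    p,q=start; rows=[]
    for wp in wps:
        vv=wp[4] if len(wp)>4 else v
        T=R.from_euler('xyz',[180,0,wp[3]],degrees=True); P=np.array(wp[:3])
        rv=(q.inv()*T).as_rotvec()
        n=max(1,int(np.ceil(max(np.linalg.norm(P-p)/vv,np.linalg.norm(rv)/wmax))))
        p0,q0=p,q
        for i in range(n):
            Pi=p0+(P-p0)*(i+1)/n; Qi=q0*R.from_rotvec(rv*(i+1)/n)
            d=np.round(q.inv().apply(Pi-p)*100,2); e=np.round((q.inv()*Qi).as_rotvec(),3)
            p=p+q.apply(d/100); q=q*R.from_rotvec(e)
            rows.append([*d,*e,grip])
    if show:
        print(len(rows))
        for i in range(0,len(rows),5): print('['+', '.join('%g'%(x+0.) for x in np.concatenate(rows[i:i+5]))+']')
    return p,q
E
python3 - <<'E'
from plan import *
plan([(.44,-.12,.24,95),(.4956,.1819,.13,141.3)],9.1)
E
```

```text
25
[2.39, -2.45, -0.17, 0, 0, -0.084, 9.1, 2.58, -2.24, -0.17, 0, 0, -0.083, 9.1, 2.76, -2.01, -0.17, 0, 0, -0.084, 9.1, 2.91, -1.78, -0.17, 0, 0, -0.084, 9.1, 3.06, -1.53, -0.17, 0, 0, -0.083, 9.1]
[3.18, -1.27, -0.17, 0, 0, -0.084, 9.1, 3.26, -1, -0.17, 0, 0, -0.084, 9.1, 3.34, -0.72, -0.17, 0, 0, -0.084, 9.1, 3.39, -0.44, -0.17, 0, 0, -0.083, 9.1, 3.42, -0.15, -0.16, 0, 0, -0.084, 9.1]
[3.41, 0.13, -0.17, 0, 0, -0.084, 9.1, 3.39, 0.42, -0.17, 0, 0, -0.083, 9.1, 3.35, 0.7, -0.17, 0, 0, -0.084, 9.1, 3.28, 0.97, -0.17, 0, 0, -0.084, 9.1, 3.18, 1.25, -0.17, 0, 0, -0.083, 9.1]
[2.96, 0.82, 1.1, 0, 0, -0.081, 9.1, 2.88, 1.05, 1.1, 0, 0, -0.081, 9.1, 2.79, 1.28, 1.1, 0, 0, -0.081, 9.1, 2.68, 1.51, 1.1, 0, 0, -0.08, 9.1, 2.55, 1.71, 1.1, 0, 0, -0.081, 9.1]
[2.4, 1.91, 1.1, 0, 0, -0.081, 9.1, 2.23, 2.1, 1.1, 0, 0, -0.081, 9.1, 2.06, 2.28, 1.1, 0, 0, -0.081, 9.1, 1.87, 2.43, 1.1, 0, 0, -0.081, 9.1, 1.67, 2.58, 1.09, 0, 0, -0.08, 9.1]
```

>>> apply_moves:
  moves: [2.39,-2.45,-0.17,0,0,-0.084,9.1,2.58,-2.24,-0.17,0,0,-0.083,9.1,2.76,-2.01,-0.17,0,0,-0.084,9.1,2.91,-1.78,-0.17,0,0,-0.084,9.1,3.06,-1.53,-0.17,0,0,-0.083,9.1]

```text
time_s: 2.77
position: [0.3168, -0.4372, 0.2233]
orientation: [180.0, 0.0, 47.2]
ft_force: [0.7, -0.5, -0.5]
grip_width: 0.991
```

>>> apply_moves:
  moves: [3.18,-1.27,-0.17,0,0,-0.084,9.1,3.26,-1,-0.17,0,0,-0.084,9.1,3.34,-0.72,-0.17,0,0,-0.084,9.1,3.39,-0.44,-0.17,0,0,-0.083,9.1,3.42,-0.15,-0.16,0,0,-0.084,9.1]

```text
time_s: 3.18
position: [0.3786, -0.2778, 0.2319]
orientation: [180.0, 0.0, 71.2]
ft_force: [0.5, -0.2, 0.0]
grip_width: 0.992
```

>>> apply_moves:
  moves: [3.41,0.13,-0.17,0,0,-0.084,9.1,3.39,0.42,-0.17,0,0,-0.083,9.1,3.35,0.7,-0.17,0,0,-0.084,9.1,3.28,0.97,-0.17,0,0,-0.084,9.1,3.18,1.25,-0.17,0,0,-0.083,9.1]

```text
time_s: 3.6
position: [0.4404, -0.1184, 0.2404]
orientation: [180.0, 0.0, 95.2]
ft_force: [0.5, 0.1, -0.0]
grip_width: 0.991
```

>>> apply_moves:
  moves: [2.96,0.82,1.1,0,0,-0.081,9.1,2.88,1.05,1.1,0,0,-0.081,9.1,2.79,1.28,1.1,0,0,-0.081,9.1,2.68,1.51,1.1,0,0,-0.08,9.1,2.55,1.71,1.1,0,0,-0.081,9.1]

```text
time_s: 4.02
position: [0.468, 0.0324, 0.1848]
orientation: [180.0, 0.0, 118.3]
ft_force: [0.4, -0.7, -0.2]
grip_width: 0.99
```

>>> apply_moves:
  moves: [2.4,1.91,1.1,0,0,-0.081,9.1,2.23,2.1,1.1,0,0,-0.081,9.1,2.06,2.28,1.1,0,0,-0.081,9.1,1.87,2.43,1.1,0,0,-0.081,9.1,1.67,2.58,1.09,0,0,-0.08,9.1]

```text
time_s: 4.43
position: [0.4959, 0.1832, 0.1296]
orientation: [180.0, 0.0, 141.5]
ft_force: [-0.3, 0.1, 0.5]
grip_width: 0.988
```

```bash
python3 - <<'E'
from fit import *
import pickle
p=avg('scene',6); pickle.dump(p,open('s1.pkl','wb')); save(p,'scene1.png')
a=p['image'][:,:,::-1]
cv2.imwrite('pics/s1m.png',cv2.resize(a[150:240,260:360],None,fx=7,fy=7,interpolation=cv2.INTER_CUBIC))
for l in ['mill','shaft_seat']:
  print(l,[(x['centre'],x['confidence']) for x in r.tip_of(p,l)[:2]])
E
```

```text
mill [([307.2, 214.7], 0.7)]
shaft_seat []
```

View pics/scene1.png

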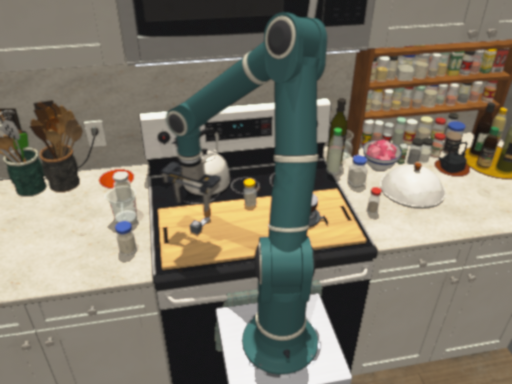

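View pics/s1m.png

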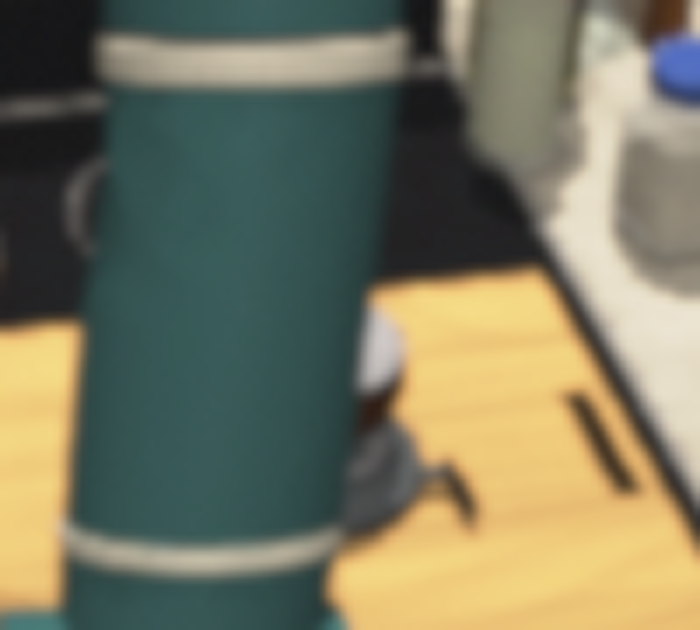

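>>> apply_moves:
  moves: [-0.06,-0.12,3.0,0,0,0,9.1,0,0,3.0,0,0,0,9.1,0,0,2.4,0,0,0,9.1,0,0,1.6,0,0,0,9.1,0,0,0.76,0,0,0,9.1]

```text
time_s: 5.25
position: [0.4945, 0.1787, 0.0208]
orientation: [-179.8, -0.0, 141.1]
ft_force: [-0.5, 0.0, -0.5]
grip_width: 0.993
```

>>> apply_moves:
  moves: [0,0,0,0,0,0,5,0,0,0,0,0,0,4,0,0,0,0,0,0,2.5,0,0,0,0,0,0,2.0,0,0,0,0,0,0,2.0]

```text
time_s: 5.67
position: [0.496, 0.1807, 0.0235]
orientation: [179.9, 0.1, 141.3]
ft_force: [0.2, -0.0, 0.2]
grip_width: 0.651
```

>>> apply_moves:
  moves: [0,0,0,0,0,0,2,0,0,0,0,0,0,2,0,0,0,0,0,0,2,0,0,0,0,0,0,2.0,0,0,0,0,0,0,2.0]

```text
time_s: 6.08
position: [0.4956, 0.1812, 0.0227]
orientation: [179.9, 0.0, 141.3]
ft_force: [0.3, 1.9, 0.2]
grip_width: 0.345
```

>>> apply_moves:
  moves: [0,0,-1,0,0,0,2,0,0,-2.5,0,0,0,2,0,0,-3.5,0,0,0,2,0,0,-3.5,0,0,0,2.0,0,0,-3.5,0,0,0,2.0]

```text
time_s: 6.5
position: [0.4941, 0.1803, 0.1638]
orientation: [-179.9, -0.1, 141.3]
ft_force: [0.7, 0.5, -1.7]
grip_width: 0.342
```

```bash
cat > fm2.py <<'E'
from fit import *
import pickle
p=pickle.load(open('p1.pkl','rb'))
v,u=np.mgrid[186:222,284:322]
P=w(p,u.ravel(),v.ravel())
# radial profile-fit: dome+shoulder as spline of r for given centre; find centre minimizing spread, excluding shaft
for (cx,cy) in [(.493,-.2125)]:
    pass
def prof(c):
    rr=np.hypot(P[:,0]-c[0]/1000,P[:,1]-c[1]/1000)
    m=(rr>.018)&(rr<.041)&(P[:,2]>.085)&(P[:,2]<.13)
    q=np.polyfit(rr[m]**2,P[m,2],3); e=P[m,2]-np.polyval(q,rr[m]**2)
    return np.mean(np.minimum(abs(e),.006))*1000+ (0 if m.sum()>200 else 10),q,m.sum()
s=minimize(lambda c:prof(c)[0],[493,-211],method='Nelder-Mead',options=dict(initial_simplex=[[491,-213],[496,-213],[491,-208]]))
print(s.x,s.fun,prof(s.x)[1:])
rr=np.hypot(P[:,0]-s.x[0]/1000,P[:,1]-s.x[1]/1000)
for a in np.arange(0,.06,.004):
    m=(rr>=a)&(rr<a+.004); print(round(a,3),m.sum(),np.percentile(P[m,2]*1000,[10,50,90]).round(1))
E
python3 fm2.py
```

```text
[ 495.36570866 -213.13175247] 1.1761856797257684 (array([-4.25649150e+06,  1.01259977e+04, -1.48306126e+01,  1.18616538e-01]), np.int64(317))
0.0 4 [149.6 150.  151.2]
0.004 10 [143.4 148.1 151.2]
0.008 20 [123.7 125.  140.6]
0.012 27 [121.1 124.4 125.5]
0.016 35 [113.5 115.3 119.6]
0.02 39 [111.8 113.4 115.2]
0.024 53 [109.6 111.9 113.6]
0.028 56 [108.3 110.4 112.7]
0.032 64 [106.1 108.3 110.2]
0.036 72 [102.  104.9 107.5]
0.04 94 [ 36.6  93.4 104.1]
0.044 48 [31.3 33.8 88.8]
0.048 59 [29.7 31.6 45.2]
0.052 78 [27.1 29.6 89.8]
0.056 78 [13.6 26.5 31.7]
```

```bash
cat > fm3.py <<'E'
from fit import *
import pickle,sys
def mill_in(x,y,z):
    rr=x*x+y*y
    return shaft_in(x,y,z)|((rr<.0158**2)&(z<=0))|(z<-.0064-14.8*rr+10126*rr**2-4.2565e6*rr**3)&(rr<.041**2)
def cost(p,box,M,q,ss=4):
    a,b=render(p,box,(q[0]/1000,q[1]/1000,q[2]),mill_in,.09,.152,.125,.09,ss=ss,dz=.001)
    return np.nanmean(np.minimum(abs(b-M),.015))*1000, np.nanmean(np.minimum(abs(a-M),.015))*1000
if __name__=='__main__':
    p=pickle.load(open('p1.pkl','rb')); box=(196,210,295,309); M=zimg(p,box)
    for a in range(-45,45,6):
        s=minimize(lambda q:cost(p,box,M,(q[0],q[1],np.radians(a)))[0],[495.5,-213],method='Nelder-Mead',options=dict(initial_simplex=[[494.5,-213.5],[497,-213.5],[494.5,-211.5]],xatol=.1,fatol=1e-3))
        print(a,s.x.round(1),round(s.fun,3),cost(p,box,M,(*s.x,np.radians(a)))[1].round(3))
E
python3 fm3.py
```

```text
-45 [ 494.9 -212.4] 1.609 1.644
-39 [ 494.9 -212.8] 1.693 1.863
-33 [ 494.7 -212.9] 1.743 1.805
-27 [ 494.9 -213. ] 1.797 1.901
-21 [ 495. -213.] 1.841 1.918
-15 [ 494.8 -213.1] 1.883 1.843
-9 [ 495.1 -212.9] 1.907 1.937
-3 [ 494.9 -213. ] 1.863 2.019
3 [ 495.3 -212.8] 1.778 1.886
9 [ 495.1 -212.6] 1.686 1.747
15 [ 495.1 -212.4] 1.611 1.602
21 [ 495.1 -212.6] 1.528 1.453
27 [ 495.1 -212.7] 1.456 1.358
33 [ 495.1 -212.6] 1.453 1.356
39 [ 494.9 -212.6] 1.508 1.499
```

```bash
python3 - <<'E'
from fit import *
import pickle
p=avg('top',8); pickle.dump(p,open('p2.pkl','wb')); save(p,'top2.png')
a=p['image'][:,:,::-1]
cv2.imwrite('pics/t2m.png',cv2.resize(a[185:225,280:325],None,fx=14,fy=14,interpolation=cv2.INTER_LANCZOS4))
cv2.imwrite('pics/t2c.png',cv2.resize(a[150:250,150:270],None,fx=6,fy=6,interpolation=cv2.INTER_CUBIC))
print(r.get_state()['position'])
E
```

```text
[0.49408309 0.17999447 0.16085099]
```

View pics/t2m.png

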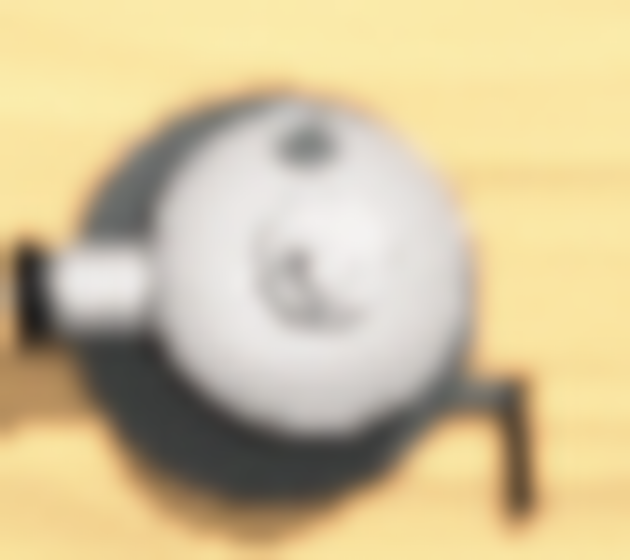

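View pics/t2c.png

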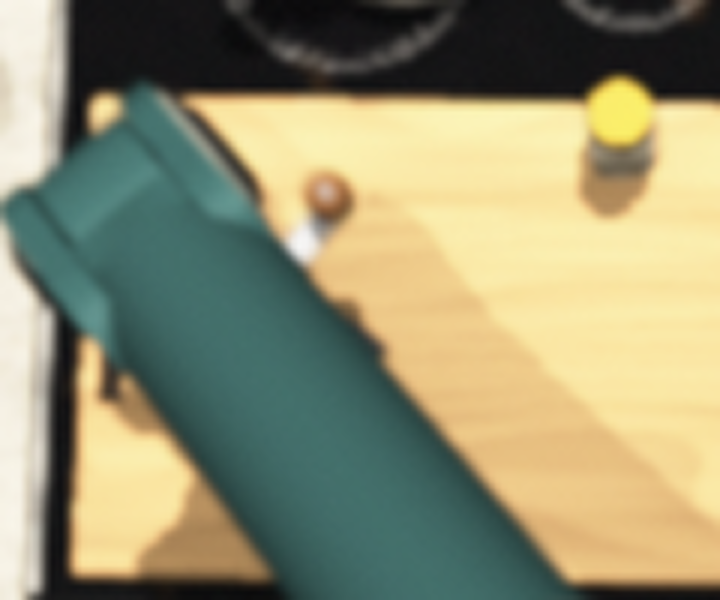

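```bash
cat > kn.py <<'E'
from fit import *
def knobfit(p,guess,ztop,yaw):
    """fit xy of knob (cylinder seen from above) using depth mask"""
    us,vs=np.meshgrid(np.arange(512),np.arange(384)); P=w(p,us.ravel(),vs.ravel()).reshape(384,512,3)
    m=(abs(P[...,2]-ztop)<.010)&(np.hypot(P[...,0]-guess[0],P[...,1]-guess[1])<.022)
    Q=P[m]; rc=np.argwhere(m); box=(rc[:,0].min()-4,rc[:,0].max()+5,rc[:,1].min()-4,rc[:,1].max()+5)
    print('n',len(Q),'centroid',Q.mean(0).round(4),box)
    return P,box
E
python3 - <<'E'
from kn import *
import pickle
p=pickle.load(open('p2.pkl','rb'))
P,box=knobfit(p,(.5526,.1331),.2071,0)
print((P[box[0]:box[1],box[2]:box[3],2]*1000).round(0).astype(int))
from fm3 import *
p1=pickle.load(open('p1.pkl','rb'))
box=(196,210,295,309); M=zimg(p,box)
for a in range(9,45,6):
    s=minimize(lambda q:cost(p,box,M,(q[0],q[1],np.radians(a)))[0],[495.5,-213],method='Nelder-Mead',options=dict(initial_simplex=[[494.5,-213.5],[497,-213.5],[494.5,-211.5]],xatol=.1,fatol=1e-3))
    print(a,s.x.round(1),round(s.fun,3),cost(p,box,M,(*s.x,np.radians(a)))[1].round(3))
E
```

```text
n 49 centroid [0.5515 0.1319 0.2072] (np.int64(175), np.int64(191), np.int64(196), np.int64(212))
[[ 11  15  15  14  12  14  13  14  16  14  15  14  12  11  15  16]
 [ 14  14  14  13  12  13  15  14  16  15  16  13  13  16  15  14]
 [ 15  16  13  15  14  14  15  12  16  16  13  16  12  14  15  15]
 [ 13  16  15  13  12  14  15  15  15  15  13  13  15  16  15  14]
 [ 13  14  13  15  14  16  18 206 207 205  16  15  17  14  12  15]
 [ 16  15  13  14  15 207 210 210 209 208 208  15  14  12  12  14]
 [ 14  11  13  12  15 208 208 209 211 209 210 206  16  14  15  15]
 [ 14  13  15  13 207 210 210 210 211 207 210 206 185  15  14  13]
 [ 15  15  16  16 205 209 209 210 209 211 208 207 190  15  13  12]
 [ 13  16  14  14  15 207 210 207 209 209 205 202 188  14  15  13]
 [ 12  13  15  13  15 202 206 208 210 206 202 195 178  13  16  16]
 [ 15  14  14  16  20 165 198 199 203 201 196 185  18  14  12  18]
 [ 18  15  16  18 161 164 165 181 187 186 174  19  16  15  17  14]
 [ 16  16  16 162 163 167 164 165 162 160  15  16  13  13  13  16]
 [ 15  17  89 163 165 163 162 163 161  20  14  14  15  14  17  14]
 [547  20 165 163 163 165 166 162  89  15  14  14  15  16  13  12]]
9 [ 495.  -212.5] 1.595 1.701
15 [ 495.  -212.5] 1.498 1.573
21 [ 495.  -212.5] 1.416 1.464
27 [ 495.  -212.6] 1.345 1.367
33 [ 495.  -212.6] 1.373 1.417
39 [ 495.1 -212.6] 1.477 1.52
```

```bash
python3 - <<'E'
from plan import *
print(r.get_state()['position'],r.get_state()['orientation'])
plan([(.492,.0,.22,130),(.4955,-.212,.18,119.0)],2.0,v=.034)
E
```

```text
[0.49408309 0.17999447 0.16085099] [-1.79837943e+02 -1.13851130e-01  1.41280478e+02]
13
[-1.85, -2.37, -0.98, -0.001, 0, 0.033, 2, -1.92, -2.3, -0.99, 0, -0.001, 0.033, 2, -2, -2.23, -0.98, -0.001, 0, 0.032, 2, -2.07, -2.17, -0.99, 0, 0, 0.033, 2, -2.14, -2.11, -0.98, -0.001, 0, 0.033, 2]
[-2.21, -2.02, -0.99, 0, -0.001, 0.033, 2, -2.35, -1.91, 0.57, 0, 0, 0.027, 2, -2.41, -1.84, 0.57, 0, 0, 0.028, 2, -2.45, -1.78, 0.58, 0, 0, 0.027, 2, -2.5, -1.71, 0.57, 0, 0, 0.028, 2]
[-2.55, -1.64, 0.57, 0, 0, 0.027, 2, -2.59, -1.57, 0.57, 0, 0, 0.027, 2, -2.63, -1.5, 0.58, 0, 0, 0.028, 2]
```

>>> apply_moves:
  moves: [-1.85,-2.37,-0.98,0,0,0.033,2,-1.92,-2.3,-0.99,0,0,0.033,2,-2,-2.23,-0.98,0,0,0.032,2,-2.07,-2.17,-0.99,0,0,0.033,2,-2.14,-2.11,-0.98,0,0,0.033,2]

```text
time_s: 7.32
position: [0.4923, 0.0293, 0.2108]
orientation: [-179.9, -0.1, 131.8]
ft_force: [0.4, 0.3, -2.0]
grip_width: 0.346
```

>>> apply_moves:
  moves: [-2.21,-2.02,-0.99,0,0,0.033,2,-2.35,-1.91,0.57,0,0,0.027,2,-2.41,-1.84,0.57,0,0,0.028,2,-2.45,-1.78,0.58,0,0,0.027,2,-2.5,-1.71,0.57,0,0,0.028,2]

```text
time_s: 7.73
position: [0.4941, -0.1218, 0.1973]
orientation: [-179.9, -0.1, 123.6]
ft_force: [0.6, -0.7, -2.0]
grip_width: 0.346
```

>>> apply_moves:
  moves: [-2.2,-1.5,0.57,0,0,0.027,2,-2,-1.2,0.57,0,0,0.027,2,-1.7,-1,0.58,0,0,0.028,2,-1.2,-0.6,0,0,0,0,2,-0.6,-0.4,0,0,0,0,2]

```text
time_s: 8.15
position: [0.495, -0.2123, 0.1806]
orientation: [-180.0, -0.1, 118.9]
ft_force: [0.2, -0.2, -1.8]
grip_width: 0.348
```

>>> apply_moves:
  moves: [0,0,0,0,0,0,2,0,0,0,0,0,0,2]

```text
time_s: 8.32
position: [0.4956, -0.2097, 0.1817]
orientation: [180.0, -0.0, 119.1]
ft_force: [0.2, -0.2, -2.3]
grip_width: 0.342
```

```bash
python3 - <<'E'
from fit import *
import pickle
print(r.get_state()['position'],r.get_state()['orientation'],r.get_state()['ft_force'])
p=avg('top',5); pickle.dump(p,open('p3.pkl','wb'))
s=avg('scene',5); pickle.dump(s,open('s3.pkl','wb'))
cv2.imwrite('pics/t3.png',cv2.resize(p['image'][150:250,240:370,::-1],None,fx=6,fy=6,interpolation=cv2.INTER_CUBIC))
cv2.imwrite('pics/s3.png',cv2.resize(s['image'][130:250,240:380,::-1],None,fx=5,fy=5,interpolation=cv2.INTER_CUBIC))
E
```

```text
[ 0.49561573 -0.20966617  0.18165052] [ 1.79962919e+02 -2.96751325e-02  1.19060630e+02] [ 0.24598654 -0.22327147 -2.30516789]
```

View pics/t3.png

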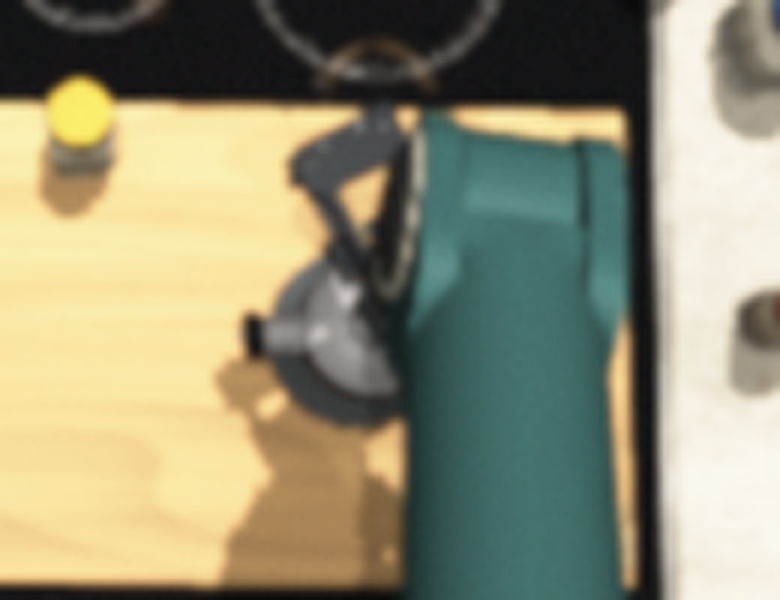

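View pics/s3.png

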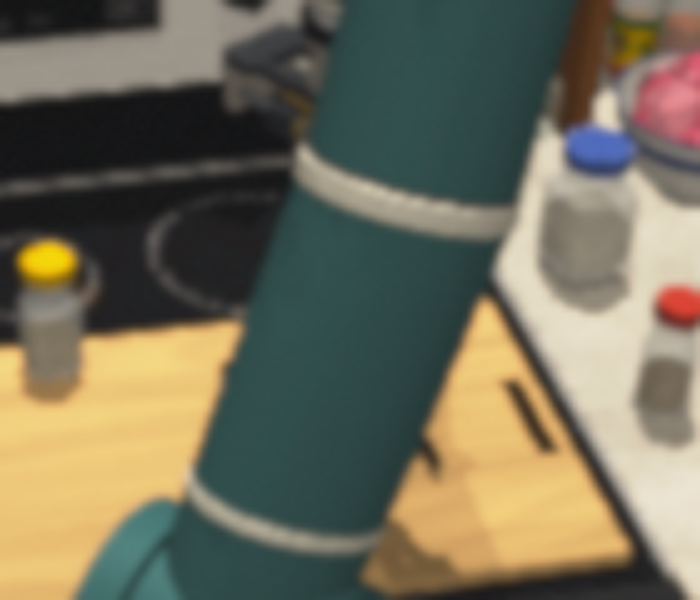

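>>> apply_moves:
  moves: [-0.2,-0.11,0.5,0,0,0,2,0,0,0.8,0,0,0,2,0,0,0.6,0,0,0,2,0,0,0.1,0,0,0,2,0,0,0,0,0,0,2]

```text
time_s: 9.23
position: [0.4947, -0.2128, 0.1605]
orientation: [-179.9, -0.1, 119.0]
ft_force: [-0.3, -0.7, -1.5]
grip_width: 0.346
```

>>> apply_moves:
  moves: [0,0,0.3,0,0,0,2,0,0,0.3,0,0,0,2,0,0,0.3,0,0,0,2]

```text
time_s: 9.48
position: [0.4957, -0.213, 0.1525]
orientation: [180.0, 0.0, 119.0]
ft_force: [0.4, 0.9, 0.4]
grip_width: 0.347
```

>>> apply_moves:
  moves: [0,0,0.3,0,0,0,2,0,0,0.3,0,0,0,2]

```text
time_s: 9.65
position: [0.4968, -0.2122, 0.1472]
orientation: [179.8, 0.1, 119.0]
ft_force: [1.4, 4.3, 7.5]
grip_width: 0.346
```

>>> apply_moves:
  moves: [0.05,0.06,0,0,0,0,2,0,0,0.2,0,0,0,2]

```text
time_s: 9.82
position: [0.4969, -0.2116, 0.1453]
orientation: [179.9, 0.1, 119.0]
ft_force: [2.1, 3.8, 3.2]
grip_width: 0.345
```

```bash
python3 -c "
from station import r
s=r.get_state();print(s['position'],s['orientation'],s['ft_force'],s['wrist_torque'])"
```

```text
[ 0.49685347 -0.21156471  0.14526048] [1.79872939e+02 6.18067187e-02 1.19029411e+02] [2.08218053 3.75561371 3.1703466 ] [ 0.94965095 -0.76159182  0.05592651]
```

>>> apply_moves:
  moves: [0.02,0.07,0.2,0,0,0,2,0,0,0.2,0,0,0,2,0,0,0.2,0,0,0,2]

```text
time_s: 10.07
position: [0.4969, -0.2113, 0.1385]
orientation: [179.9, 0.0, 119.0]
ft_force: [4.6, 3.6, 1.7]
grip_width: 0.348
```

>>> apply_moves:
  moves: [0,0,0.2,0,0,0,2,0,0,0.2,0,0,0,2,0,0,0,0,0,0,2]

```text
time_s: 10.32
position: [0.4969, -0.2113, 0.1343]
orientation: [179.9, 0.0, 119.0]
ft_force: [5.3, 2.9, -1.1]
grip_width: 0.345
```

```bash
python3 -c "
from station import r
s=r.get_state();print(s['position'],s['orientation'],s['ft_force'],s['wrist_torque'])"
```

```text
[ 0.49692202 -0.21131893  0.13425368] [1.79902719e+02 2.00697268e-02 1.19018750e+02] [ 5.332471    2.93299073 -1.10845829] [ 0.7025235  -1.36714428  0.01333291]
```

>>> apply_moves:
  moves: [-0.03,0.05,0.1,0,0,0,2,0,0,0.1,0,0,0,2]

```text
time_s: 10.48
position: [0.497, -0.2114, 0.1326]
orientation: [180.0, -0.0, 119.0]
ft_force: [-0.2, 4.5, 13.8]
grip_width: 0.345
```

>>> apply_moves:
  moves: [0,0,0.15,0,0,0,2,0,0,0,0,0,0,2]

```text
time_s: 10.65
position: [0.497, -0.2113, 0.1325]
orientation: [-180.0, 0.0, 119.0]
ft_force: [-1.0, 5.0, 16.1]
grip_width: 0.345
```

>>> apply_moves:
  moves: [0,0,0,0,0,0,4,0,0,0,0,0,0,5,0,0,0,0,0,0,5.5,0,0,0,0,0,0,5.5,0,0,-0.5,0,0,0,5.5]

```text
time_s: 11.07
position: [0.4953, -0.2121, 0.1349]
orientation: [-179.9, -0.1, 118.9]
ft_force: [-1.0, 0.8, 0.8]
grip_width: 0.603
```

>>> apply_moves:
  moves: [0,0,-1.5,0,0,0,5.5,0,0,-3,0,0,0,5.5,0,0,-3,0,0,0,5.5,4,0,-2,0,0,0,5.5,4,0,-1,0,0,0,5.5]

```text
time_s: 11.48
position: [0.4604, -0.1453, 0.2419]
orientation: [179.8, 0.1, 118.8]
ft_force: [-0.0, 1.7, 0.2]
grip_width: 0.601
```

>>> apply_moves:
  moves: [4,0,0,0,0,0,5.5,4,0,0,0,0,0,5.5,4,0,0,0,0,0,5.5]

```text
time_s: 11.73
position: [0.3998, -0.0381, 0.2398]
orientation: [-180.0, 0.0, 119.0]
ft_force: [0.3, 0.1, 0.5]
grip_width: 0.599
```

```bash
python3 - <<'E'
from fit import *
import pickle
print(r.get_state()['position'],r.get_state()['orientation'],r.get_state()['ft_force'])
p=avg('top',5); pickle.dump(p,open('p4.pkl','wb'))
cv2.imwrite('pics/t4.png',cv2.resize(p['image'][150:250,240:370,::-1],None,fx=6,fy=6,interpolation=cv2.INTER_CUBIC))
E
```

```text
[ 0.39976373 -0.03809802  0.23983915] [-1.79978817e+02  4.95850522e-02  1.18950979e+02] [0.29840542 0.07746907 0.53463458]
```

View pics/t4.png

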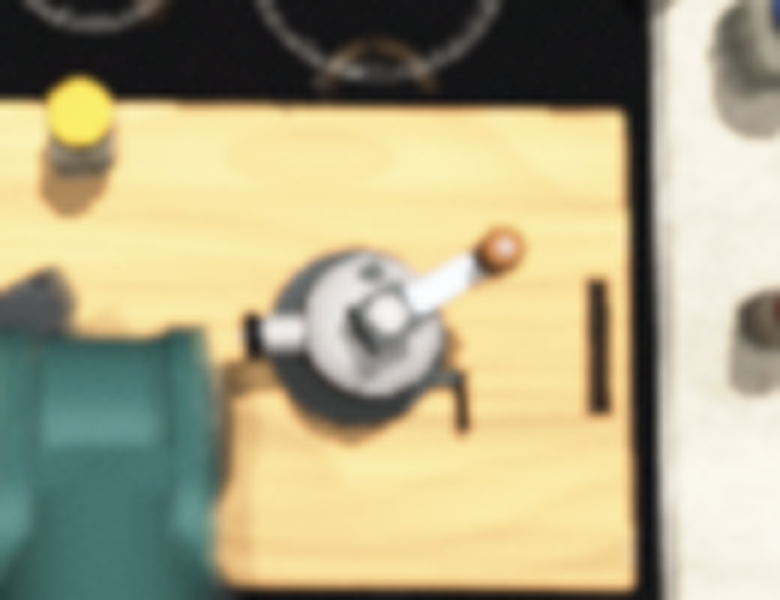

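Crank is on the shaft (hub near crop px (383,313), knob at (503,248)). I'll fit its pose, including height.

```bash
python3 - <<'E'
from fit import *
import pickle
p=pickle.load(open('p4.pkl','rb')); box=(184,210,293,332); M=zimg(p,box)
def cost(q):
    a,b=render(p,box,(q[0]/1000,q[1]/1000,q[2]),crank_in,.122,.185,q[3]/1000,.10)
    k=(b>.122); return np.nanmean(np.minimum(abs(b-M),.02)[k])*1000 - 0
def cost2(q):
    a,b=render(p,box,(q[0]/1000,q[1]/1000,q[2]),crank_in,.122,.185,q[3]/1000,np.nan)
    bb=np.where(np.isnan(b),M.clip(0,.122),b); return np.nanmean(np.minimum(abs(bb-M),.02))*1000
for a0 in (-55,-62):
    a=np.radians(a0); b=[495,-213,a,125]
    S=np.array([b]*5,float); S[1,0]+=3;S[2,1]+=3;S[3,2]+=.08;S[4,3]+=3
    s=minimize(cost2,b,method='Nelder-Mead',options=dict(initial_simplex=S,xatol=.03,fatol=1e-4)); print(s.x.round(2),np.degrees(s.x[2]).round(1),s.fun)
v,u=np.mgrid[box[0]:box[1],box[2]:box[3]];P=w(p,u.ravel(),v.ravel())
k=P[(P[:,2]>.17)]; print('knobtop',len(k),k.mean(0),np.percentile(k[:,2],[50,90]))
h=P[(P[:,2]>.15)&(np.hypot(P[:,0]-.495,P[:,1]+.213)<.018)];print('hub',len(h),h.mean(0))
ar=P[(np.hypot(P[:,0]-.495,P[:,1]+.213)>.03)&(np.hypot(P[:,0]-.495,P[:,1]+.213)<.058)&(P[:,2]>.126)];print('arm z',len(ar),np.median(ar[:,2]))
E
```

```text
[ 495.78 -213.28   -1.06  124.8 ] -60.5 0.6879764918262481
[ 495.09 -213.67   -1.05  124.5 ] -60.2 0.6803070157161967
knobtop 46 [ 0.53152997 -0.27690491  0.17698783] [0.17740177 0.1806672 ]
hub 77 [ 0.49445661 -0.21271402  0.15878953]
arm z 40 0.13316380570533537
```

```bash
python3 - <<'E'
from plan import *
plan([(.5337,-.2758,.235,90),(.5337,-.2758,.20,90,.03),(.5337,-.2758,.144,90,.012)],5.5,v=.034)
E
```

```text
15
[-3.38, 0.02, 0.07, 0, 0, 0.063, 5.5, -3.37, 0.23, 0.06, 0, 0, 0.063, 5.5, -3.35, 0.44, 0.07, 0, 0, 0.064, 5.5, -3.32, 0.66, 0.07, 0, 0.001, 0.063, 5.5, -3.27, 0.87, 0.06, 0, 0, 0.063, 5.5]
[-3.2, 1.07, 0.06, 0, 0, 0.063, 5.5, -3.14, 1.26, 0.07, 0, 0, 0.063, 5.5, -3.05, 1.47, 0.06, 0, 0, 0.064, 5.5, 0, 0, 1.75, 0, 0, 0, 5.5, 0, 0, 1.75, 0, 0, 0, 5.5]
[0, 0, 1.12, 0, 0, 0, 5.5, 0, 0, 1.12, 0, 0, 0, 5.5, 0, 0, 1.12, 0, 0, 0, 5.5, 0, -0.01, 1.12, 0, 0, 0, 5.5, 0, 0, 1.12, 0, 0, 0, 5.5]
```

>>> apply_moves:
  moves: [-3.38,0.02,0.07,0,0,0.063,5.5,-3.37,0.23,0.06,0,0,0.063,5.5,-3.35,0.44,0.07,0,0,0.064,5.5,-3.32,0.66,0.07,0,0,0.063,5.5,-3.27,0.87,0.06,0,0,0.063,5.5]

```text
time_s: 12.4
position: [0.4844, -0.1902, 0.2355]
orientation: [-179.9, -0.0, 100.5]
ft_force: [0.9, 1.1, 0.7]
grip_width: 0.598
```

>>> apply_moves:
  moves: [-3.2,1.07,0.06,0,0,0.063,5.5,-3.14,1.26,0.07,0,0,0.063,5.5,-3.05,1.47,0.06,0,0,0.064,5.5,0,0,1,0,0,0,5.5,0,0,0,0,0,0,5.5]

```text
time_s: 12.82
position: [0.5322, -0.278, 0.2211]
orientation: [-179.8, -0.1, 89.7]
ft_force: [-0.5, 1.0, 0.0]
grip_width: 0.598
```

```bash
python3 - <<'E'
from fit import *
s=r.get_state();print(s['position'],s['orientation'],s['ft_force'],s['joint_positions'])
p=r.snapshot('top')
cv2.imwrite('pics/t5.png',cv2.resize(p['image'][150:250,240:370,::-1],None,fx=6,fy=6,interpolation=cv2.INTER_CUBIC))
E
```

```text
[ 0.53223568 -0.27803652  0.22110596] [-1.79763018e+02 -1.25207157e-01  8.97263683e+01] [-0.5474196   0.99434573  0.02502239] [ 44.51687056  24.55515473 -26.3801222   97.11453362  12.09365256
  61.43896001  14.06382753]
```

View pics/t5.png

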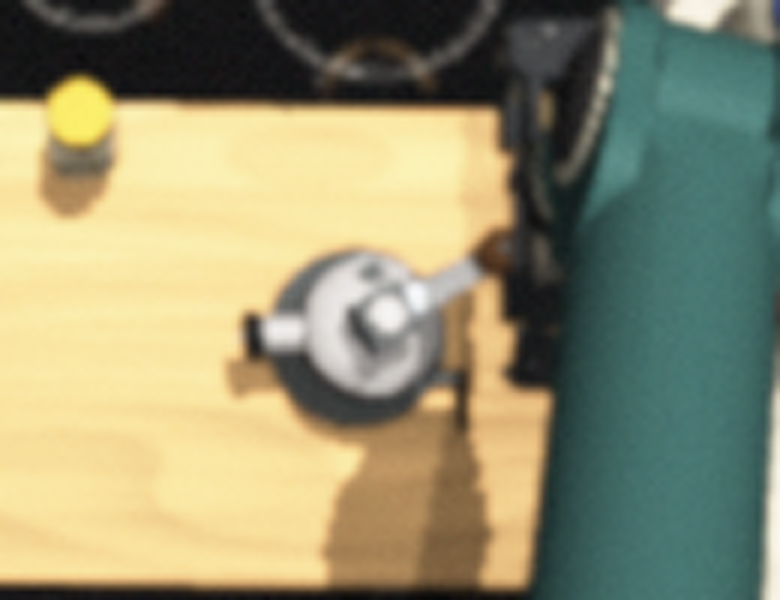

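>>> apply_moves:
  moves: [0,0,0,0,0,0,5.5,0,0,0,0,0,0,5.5]

```text
time_s: 13.03
position: [0.5333, -0.2743, 0.2246]
orientation: [-180.0, -0.0, 90.1]
ft_force: [-0.0, 0.1, 1.0]
grip_width: 0.6
```

>>> apply_moves:
  moves: [0,0,1.5,0,0,0,5.5,0,0,1.5,0,0,0,5.5,0,0,1,0,0,0,5.5,0,0,1,0,0,0,5.5]

```text
time_s: 13.37
position: [0.5334, -0.2746, 0.1744]
orientation: [180.0, 0.0, 90.1]
ft_force: [-0.7, -0.5, 0.3]
grip_width: 0.596
```

>>> apply_moves:
  moves: [0,0,1,0,0,0,5.5,0,0,1,0,0,0,5.5,0,0,0.6,0,0,0,5.5,0,0,0.4,0,0,0,5.5,0,0,0,0,0,0,5.5]

```text
time_s: 13.78
position: [0.5331, -0.2749, 0.1435]
orientation: [-179.9, -0.0, 90.0]
ft_force: [0.0, 0.4, -0.3]
grip_width: 0.595
```

>>> apply_moves:
  moves: [0,0,0,0,0,0,4,0,0,0,0,0,0,3.2,0,0,0,0,0,0,2.6,0,0,0,0,0,0,1.8,0,0,0,0,0,0,1.6]

```text
time_s: 14.2
position: [0.5338, -0.2753, 0.1448]
orientation: [179.9, 0.0, 90.0]
ft_force: [0.2, 0.2, 0.9]
grip_width: 0.281
```

>>> apply_moves:
  moves: [0,0,0,0,0,0,1.6,0,0,0,0,0,0,1.6]

```text
time_s: 14.37
position: [0.5338, -0.2754, 0.1448]
orientation: [180.0, 0.0, 90.0]
ft_force: [1.0, -0.5, 1.0]
grip_width: 0.28
```

```bash
cat > wind.py <<'E'
from h import *
import sys
C=np.array([.497,-.2113])
def rows(th0,ths,cmd,rad=.075):
    """tool yaw 90: tool x=+y world, tool y=+x world. cmd: commanded xy"""
    c=np.array(cmd,float); out=[]
    for t in ths:
        T=C+rad*np.array([np.cos(np.radians(t)),np.sin(np.radians(t))]); d=T-c
        dx,dy=round(d[1]*100,2),round(d[0]*100,2); c=c+np.array([dy,dx])/100
        out.append([dx,dy,0,0,0,0,1.6])
    return out,c
E
python3 - <<'E'
from wind import *
s=r.get_state();print(s['position'],s['orientation'],s['ft_force'],s['wrist_torque'],s['grip_width']*92)
d=s['position'][:2]-C; print(np.hypot(*d),np.degrees(np.arctan2(d[1],d[0])))
E
```

```text
[ 0.53380881 -0.27535469  0.1447541 ] [1.79950336e+02 3.14051311e-02 8.99933427e+01] [ 1.03920306 -0.5040846   0.98130033] [-0.12657532 -0.17365451 -0.03489986] 25.776870509993643
0.07387755120484506 -60.11631690277504
```

```bash
sed -i 's/C=np.array.*/C=np.array([.497,-.2105])/' wind.py; python3 - <<'E'
from wind import *
inc=[1,2,3,4]+[5]*142+[4,3,2,1]
th=-60.4-np.cumsum(inc)
out,c=rows(None,th,(.5338,-.2754))
for i in range(0,len(out),5): print(i//5, th[min(i+4,len(out)-1)].round(1),'['+', '.join('%g'%(x+0.) for x in np.concatenate(out[i:i+5]))+']')
E
```

```text
0 -75.4 [-0.09, -0.09, 0, 0, 0, 0, 1.6, -0.13, -0.23, 0, 0, 0, 0, 1.6, -0.16, -0.36, 0, 0, 0, 0, 1.6, -0.2, -0.48, 0, 0, 0, 0, 1.6, -0.19, -0.63, 0, 0, 0, 0, 1.6]
1 -100.4 [-0.13, -0.64, 0, 0, 0, 0, 1.6, -0.09, -0.65, 0, 0, 0, 0, 1.6, -0.02, -0.65, 0, 0, 0, 0, 1.6, 0.03, -0.66, 0, 0, 0, 0, 1.6, 0.09, -0.64, 0, 0, 0, 0, 1.6]
2 -125.4 [0.15, -0.64, 0, 0, 0, 0, 1.6, 0.2, -0.62, 0, 0, 0, 0, 1.6, 0.25, -0.61, 0, 0, 0, 0, 1.6, 0.31, -0.58, 0, 0, 0, 0, 1.6, 0.36, -0.54, 0, 0, 0, 0, 1.6]
3 -150.4 [0.4, -0.52, 0, 0, 0, 0, 1.6, 0.44, -0.48, 0, 0, 0, 0, 1.6, 0.49, -0.44, 0, 0, 0, 0, 1.6, 0.52, -0.39, 0, 0, 0, 0, 1.6, 0.56, -0.35, 0, 0, 0, 0, 1.6]
4 -175.4 [0.58, -0.3, 0, 0, 0, 0, 1.6, 0.6, -0.25, 0, 0, 0, 0, 1.6, 0.63, -0.19, 0, 0, 0, 0, 1.6, 0.64, -0.13, 0, 0, 0, 0, 1.6, 0.65, -0.09, 0, 0, 0, 0, 1.6]
5 -200.4 [0.65, -0.02, 0, 0, 0, 0, 1.6, 0.66, 0.03, 0, 0, 0, 0, 1.6, 0.64, 0.09, 0, 0, 0, 0, 1.6, 0.64, 0.15, 0, 0, 0, 0, 1.6, 0.62, 0.2, 0, 0, 0, 0, 1.6]
6 -225.4 [0.61, 0.25, 0, 0, 0, 0, 1.6, 0.58, 0.31, 0, 0, 0, 0, 1.6, 0.54, 0.36, 0, 0, 0, 0, 1.6, 0.52, 0.4, 0, 0, 0, 0, 1.6, 0.48, 0.44, 0, 0, 
[... 2992 characters left out ...]
 0, 0, 0, 1.6, -0.6, 0.25, 0, 0, 0, 0, 1.6]
26 -725.4 [-0.63, 0.19, 0, 0, 0, 0, 1.6, -0.64, 0.13, 0, 0, 0, 0, 1.6, -0.65, 0.09, 0, 0, 0, 0, 1.6, -0.65, 0.02, 0, 0, 0, 0, 1.6, -0.66, -0.03, 0, 0, 0, 0, 1.6]
27 -750.4 [-0.64, -0.09, 0, 0, 0, 0, 1.6, -0.64, -0.15, 0, 0, 0, 0, 1.6, -0.62, -0.2, 0, 0, 0, 0, 1.6, -0.61, -0.25, 0, 0, 0, 0, 1.6, -0.58, -0.31, 0, 0, 0, 0, 1.6]
28 -775.4 [-0.54, -0.36, 0, 0, 0, 0, 1.6, -0.52, -0.4, 0, 0, 0, 0, 1.6, -0.48, -0.44, 0, 0, 0, 0, 1.6, -0.44, -0.49, 0, 0, 0, 0, 1.6, -0.39, -0.52, 0, 0, 0, 0, 1.6]
29 -790.4 [-0.35, -0.56, 0, 0, 0, 0, 1.6, -0.24, -0.46, 0, 0, 0, 0, 1.6, -0.16, -0.36, 0, 0, 0, 0, 1.6, -0.1, -0.24, 0, 0, 0, 0, 1.6, -0.05, -0.12, 0, 0, 0, 0, 1.6]
```

>>> apply_moves:
  moves: [-0.09,-0.09,0,0,0,0,1.6,-0.13,-0.23,0,0,0,0,1.6,-0.16,-0.36,0,0,0,0,1.6,-0.2,-0.48,0,0,0,0,1.6,-0.19,-0.63,0,0,0,0,1.6]

```text
time_s: 14.78
position: [0.5156, -0.2821, 0.1444]
orientation: [180.0, -0.1, 90.0]
ft_force: [1.6, 3.2, 1.2]
grip_width: 0.278
```

>>> apply_moves:
  moves: [-0.13,-0.64,0,0,0,0,1.6,-0.09,-0.65,0,0,0,0,1.6,-0.02,-0.65,0,0,0,0,1.6,0.03,-0.66,0,0,0,0,1.6,0.09,-0.64,0,0,0,0,1.6]

```text
time_s: 15.2
position: [0.4829, -0.2828, 0.1443]
orientation: [180.0, -0.1, 90.0]
ft_force: [3.7, 6.4, 0.0]
grip_width: 0.283
```

>>> apply_moves:
  moves: [0.19,-0.64,0,0,0,0,1.6,0.24,-0.62,0,0,0,0,1.6,0.27,-0.61,0,0,0,0,1.6,0.31,-0.58,0,0,0,0,1.6,0.36,-0.54,0,0,0,0,1.6]

```text
time_s: 15.62
position: [0.454, -0.2699, 0.1447]
orientation: [179.8, 0.0, 90.0]
ft_force: [6.3, 3.3, -0.6]
grip_width: 0.281
```

>>> apply_moves:
  moves: [0.4,-0.52,0,0,0,0,1.6,0.44,-0.48,0,0,0,0,1.6,0.49,-0.44,0,0,0,0,1.6,0.52,-0.39,0,0,0,0,1.6,0.56,-0.35,0,0,0,0,1.6]

```text
time_s: 16.03
position: [0.4332, -0.2469, 0.145]
orientation: [179.7, 0.1, 90.0]
ft_force: [7.5, 0.6, -2.8]
grip_width: 0.282
```

```bash
cat > cf.py <<'E'
import numpy as np,sys
from scipy.optimize import least_squares
def cf(P):
    P=np.array(P); s=least_squares(lambda c:np.hypot(*(P-c).T)-.075,[.497,-.2105]); print(s.x,(s.fun*1000).round(2))
    s=least_squares(lambda c:np.hypot(*(P-c[:2]).T)-c[2],[.497,-.2105,.075]); print(s.x,(s.fun*1000).round(2))
E
python3 -c "
from cf import *
cf([(.5338,-.2754),(.5156,-.2821),(.4829,-.2828),(.454,-.2699),(.4332,-.2469)])"
```

```text
[ 0.49813316 -0.20930467] [ 0.1  -0.14  0.06 -0.04  0.03]
[ 0.49819755 -0.20906879  0.07521141] [ 0.07 -0.14  0.09 -0.02 -0.01]
```

>>> apply_moves:
  moves: [0.59,-0.26,0,0,0,0,1.6,0.61,-0.21,0,0,0,0,1.6,0.63,-0.16,0,0,0,0,1.6,0.64,-0.13,0,0,0,0,1.6,0.65,-0.09,0,0,0,0,1.6]

```text
time_s: 16.45
position: [0.4236, -0.2177, 0.1451]
orientation: [179.8, 0.3, 89.9]
ft_force: [4.6, -4.0, -1.0]
grip_width: 0.28
```

>>> apply_moves:
  moves: [0.65,-0.02,0,0,0,0,1.6,0.66,0.03,0,0,0,0,1.6,0.64,0.09,0,0,0,0,1.6,0.64,0.15,0,0,0,0,1.6,0.62,0.2,0,0,0,0,1.6]

```text
time_s: 16.87
position: [0.4263, -0.1867, 0.1447]
orientation: [-180.0, 0.3, 89.9]
ft_force: [-0.0, -7.1, -0.3]
grip_width: 0.284
```

>>> apply_moves:
  moves: [0.61,0.25,0,0,0,0,1.6,0.58,0.31,0,0,0,0,1.6,0.54,0.36,0,0,0,0,1.6,0.52,0.4,0,0,0,0,1.6,0.48,0.44,0,0,0,0,1.6]

```text
time_s: 17.28
position: [0.4416, -0.1593, 0.1441]
orientation: [-179.7, 0.3, 89.8]
ft_force: [-5.6, -5.1, 2.9]
grip_width: 0.278
```

>>> apply_moves:
  moves: [0.44,0.49,0,0,0,0,1.6,0.39,0.52,0,0,0,0,1.6,0.35,0.56,0,0,0,0,1.6,0.3,0.58,0,0,0,0,1.6,0.25,0.6,0,0,0,0,1.6]

```text
time_s: 17.7
position: [0.4679, -0.14, 0.1435]
orientation: [-179.5, 0.1, 89.9]
ft_force: [-8.5, 1.3, 3.4]
grip_width: 0.277
```

>>> apply_moves:
  moves: [0.19,0.63,0,0,0,0,1.6,0.13,0.64,0,0,0,0,1.6,0.09,0.65,0,0,0,0,1.6,0.02,0.65,0,0,0,0,1.6,-0.03,0.66,0,0,0,0,1.6]

```text
time_s: 18.12
position: [0.5026, -0.134, 0.1438]
orientation: [-179.7, -0.0, 90.0]
ft_force: [-1.3, 3.8, 1.3]
grip_width: 0.283
```

>>> apply_moves:
  moves: [-0.09,0.64,0,0,0,0,1.6,-0.15,0.64,0,0,0,0,1.6,-0.2,0.62,0,0,0,0,1.6,-0.25,0.61,0,0,0,0,1.6,-0.31,0.58,0,0,0,0,1.6]

```text
time_s: 18.53
position: [0.5378, -0.1455, 0.145]
orientation: [179.8, 0.1, 90.0]
ft_force: [5.0, 1.3, -0.1]
grip_width: 0.285
```

>>> apply_moves:
  moves: [-0.36,0.54,0,0,0,0,1.6,-0.4,0.52,0,0,0,0,1.6,-0.44,0.48,0,0,0,0,1.6,-0.49,0.44,0,0,0,0,1.6,-0.52,0.39,0,0,0,0,1.6]

```text
time_s: 18.95
position: [0.5605, -0.1675, 0.1448]
orientation: [179.9, 0.0, 90.0]
ft_force: [4.7, -0.0, 2.6]
grip_width: 0.283
```

>>> apply_moves:
  moves: [-0.56,0.35,0,0,0,0,1.6,-0.58,0.3,0,0,0,0,1.6,-0.6,0.25,0,0,0,0,1.6,-0.63,0.19,0,0,0,0,1.6,-0.64,0.13,0,0,0,0,1.6]

```text
time_s: 19.37
position: [0.5721, -0.1972, 0.1447]
orientation: [180.0, 0.0, 90.0]
ft_force: [5.2, 0.1, 4.3]
grip_width: 0.284
```

>>> apply_moves:
  moves: [-0.65,0.09,0,0,0,0,1.6,-0.65,0.02,0,0,0,0,1.6,-0.66,-0.03,0,0,0,0,1.6,-0.64,-0.09,0,0,0,0,1.6,-0.64,-0.15,0,0,0,0,1.6]

```text
time_s: 19.78
position: [0.5697, -0.2297, 0.1444]
orientation: [-180.0, 0.0, 90.0]
ft_force: [3.5, 0.9, 5.2]
grip_width: 0.285
```

```bash
python3 -c "
from station import r
s=r.get_state();print(s['position'],s['orientation'],s['ft_force'],s['joint_positions'])"
```

```text
[ 0.56965465 -0.2297077   0.14443822] [-1.79956677e+02  6.85137330e-03  8.99819700e+01] [3.5197071  0.92038248 5.15040166] [ 38.48485673  30.80328373 -26.45306259  99.07169138  16.39722114
  54.01529066   5.50763808]
```

>>> apply_moves:
  moves: [-0.62,-0.17,0,0,0,0,1.6,-0.61,-0.22,0,0,0,0,1.6,-0.58,-0.31,0,0,0,0,1.6,-0.54,-0.36,0,0,0,0,1.6,-0.52,-0.4,0,0,0,0,1.6]

```text
time_s: 20.2
position: [0.5549, -0.2582, 0.1443]
orientation: [-180.0, 0.0, 90.0]
ft_force: [2.2, 1.4, 3.6]
grip_width: 0.281
```

>>> apply_moves:
  moves: [-0.48,-0.44,0,0,0,0,1.6,-0.44,-0.49,0,0,0,0,1.6,-0.39,-0.52,0,0,0,0,1.6,-0.35,-0.56,0,0,0,0,1.6,-0.3,-0.58,0,0,0,0,1.6]

```text
time_s: 20.62
position: [0.5288, -0.2776, 0.1443]
orientation: [-180.0, -0.0, 90.0]
ft_force: [1.9, 1.1, 2.4]
grip_width: 0.281
```

>>> apply_moves:
  moves: [-0.25,-0.6,0,0,0,0,1.6,-0.19,-0.63,0,0,0,0,1.6,-0.13,-0.64,0,0,0,0,1.6,-0.09,-0.65,0,0,0,0,1.6,-0.02,-0.65,0,0,0,0,1.6]

```text
time_s: 21.03
position: [0.4971, -0.2842, 0.1443]
orientation: [-180.0, 0.0, 90.0]
ft_force: [1.3, -0.7, 1.8]
grip_width: 0.283
```

>>> apply_moves:
  moves: [0.03,-0.66,0,0,0,0,1.6,0.09,-0.64,0,0,0,0,1.6,0.15,-0.64,0,0,0,0,1.6,0.2,-0.62,0,0,0,0,1.6,0.25,-0.61,0,0,0,0,1.6]

```text
time_s: 21.45
position: [0.4656, -0.2767, 0.1444]
orientation: [180.0, 0.0, 90.0]
ft_force: [2.9, 0.3, 2.1]
grip_width: 0.283
```

>>> apply_moves:
  moves: [0.31,-0.58,0,0,0,0,1.6,0.36,-0.54,0,0,0,0,1.6,0.4,-0.52,0,0,0,0,1.6,0.44,-0.48,0,0,0,0,1.6,0.49,-0.44,0,0,0,0,1.6]

```text
time_s: 21.87
position: [0.4402, -0.2568, 0.1445]
orientation: [180.0, 0.0, 90.0]
ft_force: [2.1, -0.8, 3.5]
grip_width: 0.283
```

>>> apply_moves:
  moves: [0.52,-0.39,0,0,0,0,1.6,0.56,-0.35,0,0,0,0,1.6,0.58,-0.3,0,0,0,0,1.6,0.6,-0.25,0,0,0,0,1.6,0.63,-0.19,0,0,0,0,1.6]

```text
time_s: 22.28
position: [0.4254, -0.2279, 0.1446]
orientation: [180.0, 0.1, 90.0]
ft_force: [1.4, -3.5, 3.4]
grip_width: 0.277
```

```bash
python3 -c "
from station import r
s=r.get_state();print(s['position'],s['orientation'],s['ft_force'],s['joint_positions'])"
```

```text
[ 0.42544554 -0.22787022  0.14455937] [1.79999563e+02 5.01454827e-02 8.99790202e+01] [ 1.43825218 -3.5064572   3.41674247] [ 48.90768447  19.13617832 -28.94007786 116.88522095  12.61140024
  46.9031521   12.61651256]
```

Very smooth. Second stiff place next.

>>> apply_moves:
  moves: [0.64,-0.13,0,0,0,0,1.6,0.65,-0.09,0,0,0,0,1.6,0.65,-0.02,0,0,0,0,1.6,0.66,0.03,0,0,0,0,1.6,0.64,0.09,0,0,0,0,1.6]

```text
time_s: 22.7
position: [0.4241, -0.1955, 0.1444]
orientation: [-180.0, 0.1, 90.0]
ft_force: [0.7, -5.4, 4.0]
grip_width: 0.282
```

>>> apply_moves:
  moves: [0.64,0.15,0,0,0,0,1.6,0.62,0.2,0,0,0,0,1.6,0.61,0.25,0,0,0,0,1.6,0.58,0.31,0,0,0,0,1.6,0.54,0.36,0,0,0,0,1.6]

```text
time_s: 23.12
position: [0.4358, -0.1664, 0.144]
orientation: [-179.8, 0.1, 90.0]
ft_force: [-1.4, -8.4, 2.4]
grip_width: 0.286
```

>>> apply_moves:
  moves: [0.52,0.4,0,0,0,0,1.6,0.48,0.44,0,0,0,0,1.6,0.44,0.49,0,0,0,0,1.6,0.39,0.52,0,0,0,0,1.6,0.35,0.56,0,0,0,0,1.6]

```text
time_s: 23.53
position: [0.4582, -0.1447, 0.1433]
orientation: [-179.6, 0.1, 90.0]
ft_force: [-3.9, -6.8, 2.3]
grip_width: 0.277
```

>>> apply_moves:
  moves: [0.3,0.58,0,0,0,0,1.6,0.25,0.6,0,0,0,0,1.6,0.19,0.63,0,0,0,0,1.6,0.13,0.64,0,0,0,0,1.6,0.09,0.65,0,0,0,0,1.6]

```text
time_s: 23.95
position: [0.4889, -0.1339, 0.1429]
orientation: [-179.5, -0.0, 90.0]
ft_force: [-2.7, -4.1, 2.9]
grip_width: 0.281
```

>>> apply_moves:
  moves: [0.02,0.65,0,0,0,0,1.6,-0.03,0.66,0,0,0,0,1.6,-0.09,0.64,0,0,0,0,1.6,-0.15,0.64,0,0,0,0,1.6,-0.2,0.62,0,0,0,0,1.6]

```text
time_s: 24.37
position: [0.5252, -0.1383, 0.1442]
orientation: [180.0, -0.0, 90.0]
ft_force: [-0.3, -1.9, -0.7]
grip_width: 0.282
```

>>> apply_moves:
  moves: [-0.25,0.61,0,0,0,0,1.6,-0.31,0.58,0,0,0,0,1.6,-0.36,0.54,0,0,0,0,1.6,-0.4,0.52,0,0,0,0,1.6,-0.44,0.48,0,0,0,0,1.6]

```text
time_s: 24.78
position: [0.5525, -0.1569, 0.1445]
orientation: [180.0, 0.0, 90.0]
ft_force: [0.5, -3.1, -0.3]
grip_width: 0.278
```

>>> apply_moves:
  moves: [-0.49,0.44,0,0,0,0,1.6,-0.52,0.39,0,0,0,0,1.6,-0.56,0.35,0,0,0,0,1.6,-0.58,0.3,0,0,0,0,1.6,-0.6,0.25,0,0,0,0,1.6]

```text
time_s: 25.2
position: [0.5691, -0.1841, 0.1445]
orientation: [-180.0, -0.0, 90.0]
ft_force: [-0.8, -1.9, 2.7]
grip_width: 0.282
```

>>> apply_moves:
  moves: [-0.63,0.19,0,0,0,0,1.6,-0.64,0.13,0,0,0,0,1.6,-0.65,0.09,0,0,0,0,1.6,-0.65,0.02,0,0,0,0,1.6,-0.66,-0.03,0,0,0,0,1.6]

```text
time_s: 25.62
position: [0.573, -0.216, 0.1444]
orientation: [-180.0, -0.0, 90.0]
ft_force: [-2.0, 1.0, 3.9]
grip_width: 0.281
```

>>> apply_moves:
  moves: [-0.64,-0.09,0,0,0,0,1.6,-0.64,-0.15,0,0,0,0,1.6,-0.62,-0.2,0,0,0,0,1.6,-0.61,-0.25,0,0,0,0,1.6,-0.58,-0.31,0,0,0,0,1.6]

```text
time_s: 26.03
position: [0.5629, -0.2471, 0.1444]
orientation: [180.0, -0.0, 90.0]
ft_force: [-1.4, 3.0, 3.1]
grip_width: 0.282
```

>>> apply_moves:
  moves: [-0.54,-0.36,0,0,0,0,1.6,-0.52,-0.4,0,0,0,0,1.6,-0.48,-0.44,0,0,0,0,1.6,-0.44,-0.49,0,0,0,0,1.6,-0.39,-0.52,0,0,0,0,1.6]

```text
time_s: 26.45
position: [0.5407, -0.2709, 0.1444]
orientation: [180.0, -0.0, 90.0]
ft_force: [1.2, 2.1, 2.4]
grip_width: 0.281
```

>>> apply_moves:
  moves: [-0.35,-0.56,0,0,0,0,1.6,-0.24,-0.46,0,0,0,0,1.6,-0.16,-0.36,0,0,0,0,1.6,-0.1,-0.24,0,0,0,0,1.6,-0.05,-0.12,0,0,0,0,1.6]

```text
time_s: 26.87
position: [0.5233, -0.2798, 0.1445]
orientation: [180.0, 0.0, 90.0]
ft_force: [1.3, 2.0, 2.4]
grip_width: 0.285
```

>>> apply_moves:
  moves: [0,0,0,0,0,0,1.6,0,0,0,0,0,0,1.6,0,0,0,0,0,0,1.6]

```text
time_s: 27.12
position: [0.5235, -0.2798, 0.1444]
orientation: [-180.0, 0.0, 90.0]
ft_force: [0.2, 1.6, 1.8]
grip_width: 0.283
```

```bash
python3 -c "
from station import r
import numpy as np
s=r.get_state();print(s['position'],s['orientation'],s['ft_force'],s['joint_positions'])
d=s['position'][:2]-np.array([.4981,-.2093]);print(np.hypot(*d),np.degrees(np.arctan2(d[1],d[0])))
d=np.array([.5338,-.2754])-np.array([.4981,-.2093]);print(np.hypot(*d),np.degrees(np.arctan2(d[1],d[0])))"
```

```text
[ 0.52346072 -0.27977326  0.14435731] [-1.79972471e+02  1.13596138e-02  9.00050011e+01] [0.18182157 1.55088339 1.83645694] [ 45.81285533  29.14551865 -27.5064185  102.01305625  16.41888463
  52.8465253   11.26656587]
0.07489756948253647 -70.20807484909773
0.07512456322668372 -61.62692720485306
```

>>> apply_moves:
  moves: [0,0,0,0,0,0,3.4,0,0,0,0,0,0,4.5,0,0,0,0,0,0,5.5,0,0,0,0,0,0,5.5,0,0,0,0,0,0,5.5]

```text
time_s: 27.53
position: [0.5233, -0.28, 0.1442]
orientation: [-180.0, 0.0, 90.0]
ft_force: [-0.7, 0.0, -1.3]
grip_width: 0.591
```

>>> apply_moves:
  moves: [0,0,-0.5,0,0,0,5.5,0,0,-1.5,0,0,0,5.5,0,0,-2,0,0,0,5.5,0,0,-2.5,0,0,0,5.5,0,0,-3,0,0,0,5.5]

```text
time_s: 27.95
position: [0.5227, -0.2794, 0.2396]
orientation: [-179.9, -0.1, 90.0]
ft_force: [-0.1, 0.2, -0.1]
grip_width: 0.598
```

>>> apply_moves:
  moves: [3,0,-2,0,0,0,5.5,4,0,-1,0,0,0,5.5,4,0,0,0,0,0,5.5,4,0,0,0,0,0,5.5,4,0,0,0,0,0,5.5]

```text
time_s: 28.37
position: [0.5234, -0.0881, 0.2703]
orientation: [179.9, 0.1, 90.0]
ft_force: [0.9, -0.7, 0.2]
grip_width: 0.597
```

>>> apply_moves:
  moves: [4,-2,0,0,0,0,5.5,4,-2,0,0,0,0,5.5,0,-2,0,0,0,0,5.5,0,0,0,0,0,0,5.5,0,0,0,0,0,0,5.5]

```text
time_s: 28.78
position: [0.4662, -0.0153, 0.2701]
orientation: [179.9, 0.1, 90.0]
ft_force: [-0.4, -0.0, 0.3]
grip_width: 0.599
```

```bash
python3 - <<'E'
from fit import *
import pickle
st=r.get_state();print(st['position'],st['time_s'])
p=avg('top',5); pickle.dump(p,open('p6.pkl','wb'))
cv2.imwrite('pics/t6.png',cv2.resize(p['image'][120:270,90:400,::-1],None,fx=2.5,fy=2.5,interpolation=cv2.INTER_CUBIC))
box=(184,215,291,332); M=zimg(p,box)
def cost2(q):
    a,b=render(p,box,(q[0]/1000,q[1]/1000,q[2]),crank_in,.122,.185,q[3]/1000,np.nan)
    bb=np.where(np.isnan(b),M.clip(0,.122),b); return np.nanmean(np.minimum(abs(bb-M),.02))*1000
b=[495,-213,np.radians(-69),125]
S=np.array([b]*5,float); S[1,0]+=3;S[2,1]+=3;S[3,2]+=.08;S[4,3]+=3
s=minimize(cost2,b,method='Nelder-Mead',options=dict(initial_simplex=S,xatol=.03,fatol=1e-4)); print(s.x.round(2),np.degrees(s.x[2]).round(1),s.fun)
E
```

```text
[ 0.46622383 -0.01532597  0.27014426] 28.7833
[ 495.78 -212.79   -1.23  124.94] -70.6 0.5021882124807572
```

View pics/t6.png

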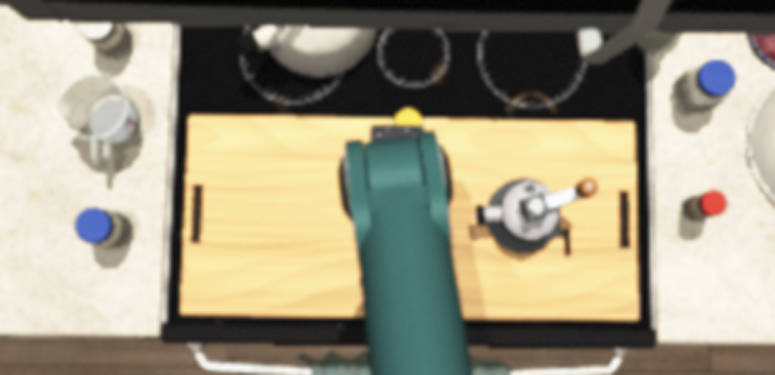

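```bash
python3 -c "
from station import r
s=r.get_state();print(s['ft_force'],s['qd'].round(2));print(r.close_job())"
```

```text
[-0.44963171  0.17095599  0.20479017] [-0.09  0.08 -0.24  0.4  -0.04  0.03 -0.05]
the job is handed in; nothing more can be done
None
```

The crank is fully down on the mill's shaft and has been wound two full turns clockwise. I then let go of the knob and handed the job in at about 29 s.

- **Seating:** The last camera fit put the hub's underside at z = 0.1249 m; the seat is at 0.125 m. Pressing it home met about 16 N.
- **Turns:** The camera fit gives 730° in all, two turns plus about 10°. The arm's own readings give 729°.
- **Stiff places:** I held the knob the whole way at about 1 rad/s. The crank passed both stiff places smoothly, with no more than about 9 N sideways in the readings I took. It moved slightly faster just after the springs let go, but was not flung ahead.
- **At rest:** The crank's direction after release, −70.6°, matches where I let go of it. I did not take a second picture later to check for drift.
- **Jars and jug:** In the last top picture they stand where they were. The arm partly hides the yellow jar, but nothing came near it. I judged this by eye and did not measure positions again.

One disagreement: the camera placed the mill about 2 to 4 mm from where the arm felt it. I went by the contact forces and the path of the knob, and shifted the winding circle by about 1 mm during the first turn.

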